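Regrip a sample bottle and load it in a sprung shaker cradle

TASK

Lift the tallest bottle out of the storage block by its cap and park it on the angled rest, base down against the foot, letting go so that you can take it again by its side. Then load it lying down in the shaker's cradle: base against the sprung pad, pushed back far enough for the cap to drop behind the end stop, so that it lies level in both saddles, held by the spring, and let it go. Do not knock over or push away the other things on the bench.

Things in the scene. Friction and masses are not known exactly. Their poses are not given: they have to be found in the camera images.
- bottle_mid (a point): Middle of the bottle to load: white plastic, 120 mm long, 0.10-0.20 kg; z runs along its axis from base to cap, 60 mm to either end. From the base: body 32 mm in diameter, 88 mm long; neck 22 mm in diameter, 8 mm; ribbed cap 28 mm in diameter, 24 mm tall. It starts upright in any one of the block's three pockets and stands highest, 43 mm above the block.
- bottle_cap (a point): Centre of the flat top of that bottle's cap, 60 mm from bottle_mid; axes as bottle_mid.
- rack_top (a point): Centre of the upper face of the storage block, a grey plastic block 54 x 174 x 85 mm (x, y, z) with three square pockets 38 mm wide in a row along its y, 60 mm apart, whose floors lie 77 mm below this face. It is fixed to the bench.
- rest_seat (a point): Angled rest, aluminium, fixed: where the middle of the parked bottle lies, 90 mm above the bench. The parked axis rises at 45 degrees towards the rest's +x (level): base low, cap high and free. Two V saddles, 14 mm long, reaching 25 mm to either side, lie under the body, centred 14 and 74 mm from the base; their walls end 7 mm below the axis (square to it).
- rest_foot (a point): Middle of the base of the parked bottle, 60 mm down the slope from rest_seat; axes as rest_seat. Here a foot plate 40 mm wide, reaching 5 mm past the axis, carries the base. Between the two saddles 46 mm of the bottle's body is free at both sides and for 17 mm below it, for a grip closing along the rest's y, square to the bottle, from above.
- cradle_seat (a point): Cradle on top of the white shaker, fixed: where the middle of the loaded bottle lies, 72 mm above the bench, 32 mm above the deck. x is level, along the loaded bottle from base to cap. Two V saddles, 14 mm long, reaching 25 mm to either side, at x = -46 and +14 mm; their walls end 7 mm below the axis; free between them for a grip closing along y.
- cradle_stop (a point): Middle of the top edge of the steel end stop's inner face, 60 mm along +x from cradle_seat and 3 mm lower; axes as cradle_seat. An upright plate 40 mm wide, 10 mm thick. The cap must pass over it and come down on its inner side (-x): the cap's underside clears the edge while the bottle is held 11 mm or more above its seat.
- pad_face (a point): On the face of the sprung pad, at the height of the loaded bottle's axis; axes as cradle_seat. Free, it is 54 mm along -x from cradle_seat, so the gap to the stop is 114 mm, 6 mm less than the bottle. The upright face is 44 mm wide, from 22 mm below to 34 mm above this point. The housing behind begins 28 mm back (free) and is 33 mm higher than this point.
- pad (a joint): How far the sprung pad of the cradle is pushed back towards its housing (-x of cradle_seat), m: 0 when free, 0.006 with the bottle loaded, 0.014 at most. The push is about 1.6 N at 0, 4 N at 0.006 and 7 N at 0.014.
- short1_mid (a point): Middle of a bystander: a white bottle like the other but 98 mm long, cap 31 mm in diameter; it stands in another pocket, 21 mm above the block. To be left.
- short2_mid (a point): Middle of the second such short bottle. To be left.
- beaker: Bystander: glass beaker 70 mm in diameter, 85 mm high; origin under its centre.
- tipbox: Bystander: closed box 87 x 122 x 85 mm with clear lid; origin under its centre.
- jar: Bystander: white jar 56 mm in diameter, 75 mm high; origin under its centre.
- timer: Bystander: flat white timer 60 x 60 x 18 mm; origin under its centre.
- spatula: Bystander: spatula 160 mm long lying on the bench along its x; origin under its centre.
Not all that is in view belongs to the job. Leave any black or purple look-alike of the part that bears bottle_mid alone.

How it is judged (in metres and radians):
On the way:
1. the bottle is parked on the angled rest, let go and lying still (distance between bottle_mid and rest_seat below 0.015 m and angle between bottle_mid's own z axis and vertical between 0.66 and 0.91 rad and x of bottle_cap in the frame of rest_seat above 0.02 m and contact force between the fingers and bottle below 0.05 N and linear speed of bottle below 0.02 m/s), for 0.2 s.
At the end, for the whole second after the job is handed in: The bottle, parked and let go on the angled rest on the way, lies in the cradle with its cap towards the end stop, its middle within 6 mm of the seat and its axis within 0.06 rad of the cradle's, the sprung pad pushed back by more than 3 mm, released and still (distance between bottle_mid and cradle_seat below 0.006 m and angle between the z axis of bottle_mid and the x axis of cradle_seat, either way round below 0.06 rad and x of bottle_cap in the frame of cradle_seat above 0.05 m and value of joint pad above 0.003 m and linear speed of bottle below 0.02 m/s and contact force between the fingers and bottle below 0.05 N); the robot touches nothing.
It fails at once if a short bottle is pushed away or knocked over (more than 30 mm) (distance of any of short1_mid, short2_mid from where it was at the start of the episode above 0.03 m).
It fails at once if the beaker, tip box, jar, timer or spatula is pushed away or knocked over (more than 30 mm) (distance of any of beaker, tipbox, jar, timer, spatula from where it was at the start of the episode above 0.03 m).
It also fails if it takes over 58 s, if anything falls off the work surface, if the arm or the gripper's body presses on something with over 40 N, if the wrist force passes 120 N, or if a joint passes its speed limit or range.

ROBOT

A 6-joint arm with a two-finger parallel gripper is mounted at the origin on the work surface. World frame = base frame: x ahead of the robot, y to its left, z up, the work surface at z = 0. Lengths are in mm, angles in rad, forces in N, time in s.
With the tool pointing down it reaches from about 350 to 925 mm from the base axis. Payload 6.4 kg.
Tool frame: the origin (TCP) lies midway between the tips of the shut fingers; the grasp point (between the pads) lies 19 mm behind it (r.grip_depth is the distance from the TCP to the grasp point, in mm); x points along the fingers, y is the direction in which the jaws open and shut, and the axes are right-handed (so a half turn about x gives the same grasp; the last joint's range is limited). The gripper opens to 85 mm and grips with 20 to 120 N. Pads are 22 mm wide; open, the fingers measure 114 mm over their backs; the gripper's body (76 mm by 85 mm) begins 54 mm behind the grasp point. The pads swing forward as they close: fully open they stand 13 mm farther back than shut.
Start: joints at [-0.174, 0.245, 1.558, -0, 1.339, -0.174], TCP at [650.011, 0.004, 231.29] pointing down, gripper open.
Joint ranges: [-3.13, 3.13], [-1.02, 2.26], [0.13, 2.54], [-0.95, 4.09], [0.21, 2.88], [-2.74, 2.74]. Speed limits (rad/s): [2.57, 2.57, 3.14, 3.14, 3.14, 3.14].

INTERFACE

Orientations are given as a unit quaternion [x, y, z, w].
In Python, from cell import readout, optics, workorder, r gives the robot as it stands.
- The arm moves only by the tool send_rows, never from a script. Its argument "moves" is one flat list of numbers, 6 for each row, row after row: the shift along the tool's x, y, z in cm, then the turn, a rotation vector about the tool's x, y, z in degrees. A call has 1 to 5 rows; each row is the pose to reach, as a shift and turn from the pose commanded when the call began, along the tool's axes at that moment; what a row does not reach only later rows make up. A row lasts 1/12 s, in which the tool goes at most 41.7 mm and 7.16 degrees, less where a joint would pass 70% of its speed; a pose out of reach is approached as far as the arm can. A call with a gripper value outside its range is refused whole. "jaw" is the opening, from -1 (shut) to 1 (fully open), so that 0 is half open, set as the call begins (left out, the last holds). The fingers move at their own pace and stop on an object; "squeeze" is the grip in N (left out, the last holds). Time passes only in rows, so rows that repeat a pose let the fingers close. It gives the time, the measured TCP pose, the force and the opening at its end, in the units of the state.
- readout.state(): the state, without advancing time (a new reading comes with each control period).
- optics.snapshot(name): name is "scene" or "side" or "wrist"; returns a dict with "image" (384x512x3 uint8, red, green, blue), "camera_matrix" (3x3 intrinsics, pixels), "R" (3x3) and "t" (3): a world point X has camera coordinates R X + t; the wrist camera has in their place "hand_eye" (4x4, takes a point from camera to tool coordinates, whose origin is the TCP and whose axes are the tool frame's). Camera axes: x right, y down, z forward; pixel columns grow to the right and rows downward; lengths in mm; the calibration is good to about 2 mm. A picture is of the moment at which its call begins: read the wrist's pose just before it. There is no depth.
- workorder.sign_off(): hands the job in, once; it reports no verdict.
The state is a dict: "time": time; "q": joint angles; "qd": joint speeds; "joint_efforts": joint torques, N m; "position": TCP position; "ee_rot": TCP orientation; "wrist_force": force on the tool from outside, world axes, zero at the start; "torque": the same for the moment, N m; "grip_width": opening from 0.0 (shut) to 1.0 (fully open).
Only numpy, scipy, OpenCV 4.12 (cv2) and the standard library are available. Lean on these libraries where they do the work, as an engineer would, in place of code of your own. Each camera call takes 0.05 s, during which the arm holds its last target.

## Working session

There is one attempt and no reset: what is moved stays moved. The work goes in short steps, Python scripts to look and compute and a tool call to move; the robot and the scene stay as the last step left them, time stands still between calls to the robot, and variables do not carry over. Pictures are saved under pics/ and viewed, and the job is handed in when it is done.

Besides the shell and the picture viewer there is one more tool, called after ">>>" by a JSON object that holds its "fn" and its "kwargs". send_rows: Moves the arm, as the interface text tells. Its arguments: {"type":"object","properties":{"moves":{"type":"array"},"jaw":{"type":"number"},"squeeze":{"type":"number"}},"required":["moves"]}

```bash
mkdir -p pics; ls
python3 - <<'E'
from cell import readout, optics, workorder, r
import cv2
s=readout.state();print(s); print(r.grip_depth)
for n in("scene","side","wrist"):
    d=optics.snapshot(n); cv2.imwrite(f"pics/{n}0.png",cv2.cvtColor(d["image"],cv2.COLOR_RGB2BGR))
    print(n,{k:v for k,v in d.items() if k!="image"})
E
```

```text
pics
{'time': 0.0, 'q': array([-1.74113578e-01,  2.45831409e-01,  1.55901545e+00,  2.88787295e-06,
        1.33872156e+00, -1.74105149e-01]), 'qd': array([ 8.82695271e-04,  7.53433479e-04, -3.00542297e-05,  1.16553719e-03,
        8.64402150e-04, -3.58331486e-04]), 'joint_efforts': array([ 6.17919522e-04, -4.29512215e+01, -3.26122355e+01, -1.30276699e-04,
        5.42047856e-03, -1.36905024e-05]), 'position': array([6.49436022e+02, 9.70108587e-02, 2.30168474e+02]), 'ee_rot': array([ 0.49960194,  0.50057009, -0.50040212,  0.49942487]), 'wrist_force': array([0.38524778, 0.43408061, 0.15651654]), 'torque': array([-0.02621684,  0.00321071, -0.01349214]), 'grip_width': 1.0037507910632584}
18.700000000000003
scene {'camera_matrix': array([[392.56196955,   0.        , 255.5271026 ],
       [  0.        , 392.56196955, 190.84341371],
       [  0.        ,   0.        ,   1.        ]]), 'R': array([[ 0.5783668 ,  0.81576153, -0.00499668],
       [ 0.59506832, -0.42607144, -0.68143732],
       [-0.55801929,  0.39114736, -0.73185942]]), 't': array([-296.16909954, -282.45087984, 1535.69691973])}
[... 221 characters left out ...]
01993789],
       [-0.1084633 , -0.69828887, -0.70755097],
       [ 0.08067661,  0.70321915, -0.706381  ]]), 't': array([-545.79389444,  116.76854794, 1054.55146672])}
wrist {'camera_matrix': array([[333.82632616,   0.        , 257.53611877],
       [  0.        , 333.82632616, 191.98070382],
       [  0.        ,   0.        ,   1.        ]]), 'hand_eye': array([[ 7.24456359e-04, -2.69974260e-01,  9.62867267e-01,
        -1.42847500e+02],
       [ 9.99999448e-01, -5.37720807e-04, -9.03163671e-04,
        -1.57855214e+00],
       [ 7.61584707e-04,  9.62867390e-01,  2.69973721e-01,
        -6.70552221e+01],
       [ 0.00000000e+00,  0.00000000e+00,  0.00000000e+00,
         1.00000000e+00]])}
```

View pics/scene0.png

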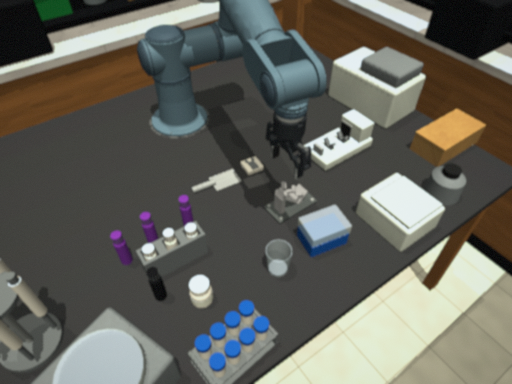

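View pics/side0.png

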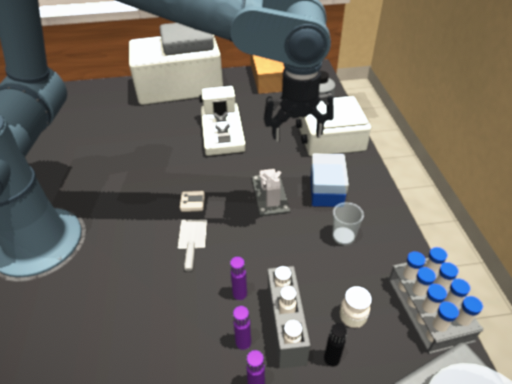

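View pics/wrist0.png

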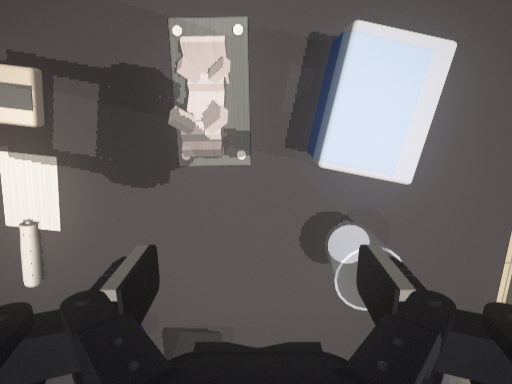

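```bash
cat > h.py <<'E'
from cell import readout, optics, workorder, r
import cv2, numpy as np
from scipy.spatial.transform import Rotation as Ro
def snap(n,tag=None):
    s=readout.state(); d=optics.snapshot(n); d["s"]=s
    if n=="wrist":
        T=np.eye(4);T[:3,:3]=Ro.from_quat(s["ee_rot"]).as_matrix();T[:3,3]=s["position"]
        C=T@d["hand_eye"]; d["R"]=C[:3,:3].T; d["t"]=-d["R"]@C[:3,3]
    if tag: cv2.imwrite(f"pics/{n}{tag}.png",cv2.cvtColor(d["image"],cv2.COLOR_RGB2BGR))
    return d
def crop(d,x0,y0,x1,y1,k,name):
    im=cv2.cvtColor(d["image"],cv2.COLOR_RGB2BGR)[y0:y1,x0:x1]
    im=cv2.resize(im,None,fx=k,fy=k,interpolation=cv2.INTER_CUBIC)
    for u in range((x0+9)//10*10,x1,10):
        cv2.line(im,((u-x0)*k,0),((u-x0)*k,4 if u%50 else 12),(0,255,255),1)
        if u%20==0: cv2.putText(im,str(u),((u-x0)*k-8,22),0,.35,(0,255,255),1)
    for v in range((y0+9)//10*10,y1,10):
        cv2.line(im,(0,(v-y0)*k),(4,(v-y0)*k),(0,255,255),1)
        if v%20==0: cv2.putText(im,str(v),(6,(v-y0)*k+4),0,.35,(0,255,255),1)
    cv2.imwrite("pics/"+name,im)
def atz(d,u,v,z):
    K=d["camera_matrix"];c=-d["R"].T@d["t"]; w=d["R"].T@np.linalg.solve(K,[u,v,1.])
    return c+w*(z-c[2])/w[2]
def proj(d,X):
    p=d["R"]@np.asarray(X,float)+d["t"]; p=d["camera_matrix"]@p; return p[:2]/p[2]
def tri(obs):
    A=[];b=[]
    for d,u,v in obs:
        c=-d["R"].T@d["t"]; w=d["R"].T@np.linalg.solve(d["camera_matrix"],[u,v,1.]);w/=np.linalg.norm(w)
        P=np.eye(3)-np.outer(w,w);A.append(P);b.append(P@c)
    X=np.linalg.lstsq(np.vstack(A),np.hstack(b),rcond=None)[0]
    return X
E
python3 - <<'E'
from h import *
d=snap("side")
crop(d,225,240,385,384,5,"a1.png"); crop(d,180,75,300,220,4,"a2.png")
d=snap("scene")
crop(d,100,180,260,310,5,"b1.png"); crop(d,240,95,390,220,5,"b2.png")
E
```

```text
(no output)
```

View pics/a1.png

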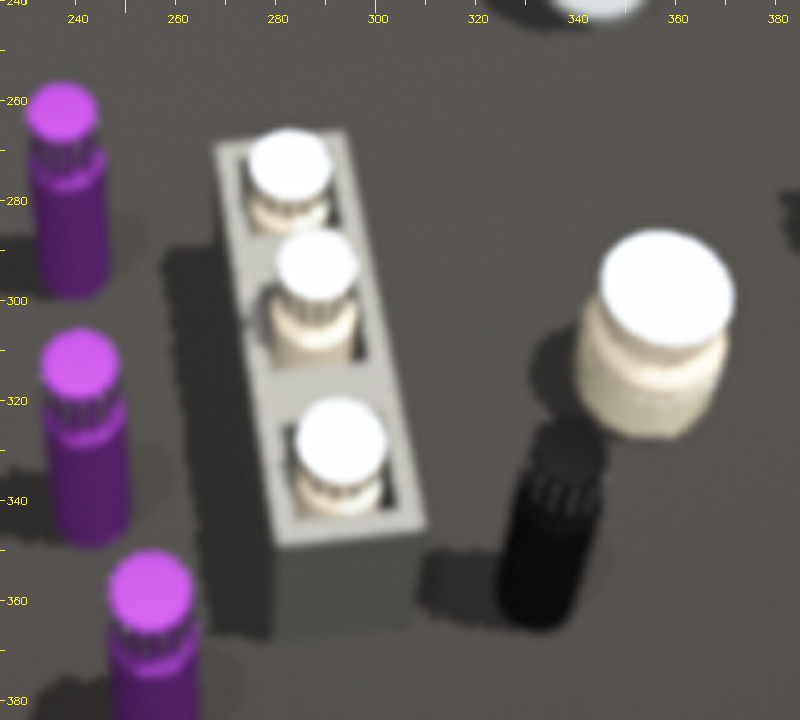

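View pics/a2.png

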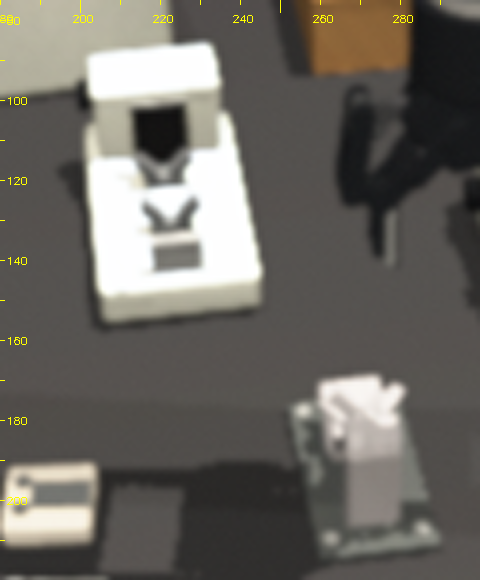

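View pics/b1.png

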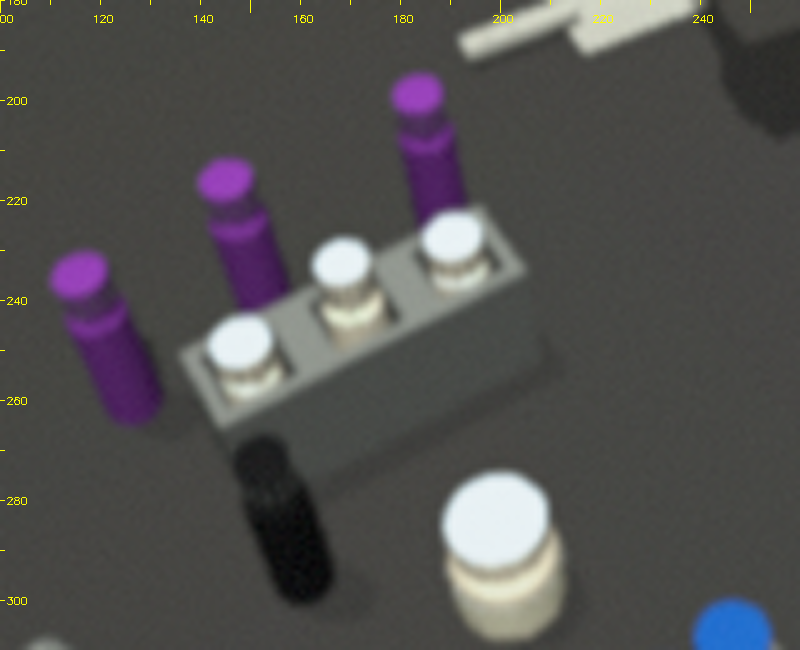

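View pics/b2.png

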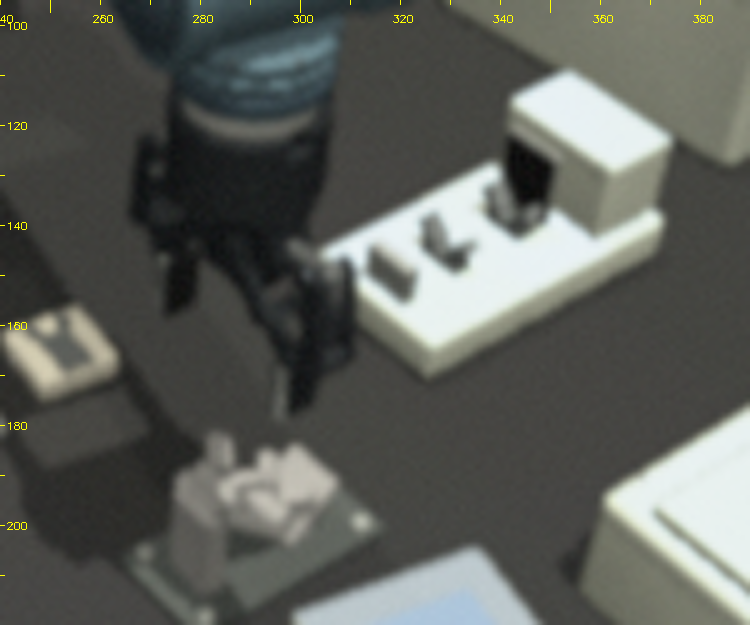

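Run:
```python
from h import *
np.set_printoptions(precision=1,suppress=True)
s=snap("side");c=snap("scene");w=snap("wrist")
for d in(s,c,w): print("cam",-d["R"].T@d["t"])
print(Ro.from_quat(s["s"]["ee_rot"]).as_matrix())
print("corners side",[atz(s,*p,85) for p in [(267.5,269),(294.5,266.5),(309.5,345.5),(280,349.5)]])
print("corners scene",[atz(c,*p,85) for p in [(136,251),(197,221.5),(205,234),(144,265.5)]])
print("cap",atz(s,288.5,293,128),atz(c,168.5,233,128),tri([(s,288.5,293),(c,168.5,233)]))
print("caps short",atz(s,283,272.5,106),atz(s,293,328,106),atz(c,190.5,227.5,106),atz(c,148,248.5,106))
print("rest base corners side",[atz(s,*p,6) for p in [(254,178),(262,213),(289,210)]])
print("rest base wrist",[atz(w,*p,6) for p in [(168,17),(247,16),(251,165),(179,167)]])
print("shaker",[atz(s,*p,40) for p in [(204,149),(245,142),(238,103)]],[atz(s,*p,105) for p in [(202,88),(233,86),(235,98),(203,99)]])
print("shaker",[atz(c,*p,40) for p in [(326,166),(304,145),(372,137),(339,127)]])
crop(w,150,0,270,180,4,"c1.png")
```

```text
cam [ 468.4 -733.   816.7]
cam [1196.3 -479.4  930. ]
cam [648.4  67.1 373.9]
[[-0.  1.  0.]
 [ 0.  0. -1.]
 [-1. -0. -0.]]
corners side [array([ 547.5, -228.7,   85. ]), array([ 604.3, -230.8,   85. ]), array([ 596.8, -403.3,   85. ]), array([ 543. , -403.1,   85. ])]
corners scene [array([ 545.5, -401. ,   85. ]), array([ 552.3, -224.9,   85. ]), array([ 602. , -228.6,   85. ]), array([ 597.8, -402.4,   85. ])]
cap [ 573.4 -317.3  128. ] [ 575.5 -315.3  128. ] [ 573.7 -315.1  125.2]
caps short [ 574.7 -256.1  106. ] [ 571.1 -376.4  106. ] [ 576.  -255.2  106. ] [ 572.3 -375.1  106. ]
rest base corners side [array([566. , 136.8,   6. ]), array([568.9,   0.8,   6. ]), array([640.3,   0.6,   6. ])]
rest base wrist [array([558.6, 145.4,   6. ]), array([637.5, 146.2,   6. ]), array([640.6,  -4.7,   6. ]), array([559.8,  -6.9,   6. ])]
shaker [array([433.4, 247. ,  40. ]), array([556.1, 260.8,  40. ]), array([557.6, 472.9,  40. ])] [array([445. , 477.5, 105. ]), array([544.6, 473. , 105. ]), array([543.8, 401.4, 105. ]), array([445.2, 412.1, 105. ])]
shaker [array([561.6, 249.1,  40. ]), array([438.3, 258.9,  40. ]), array([545.4, 482.5,  40. ]), array([435.5, 427.4,  40. ])]
```

View pics/c1.png

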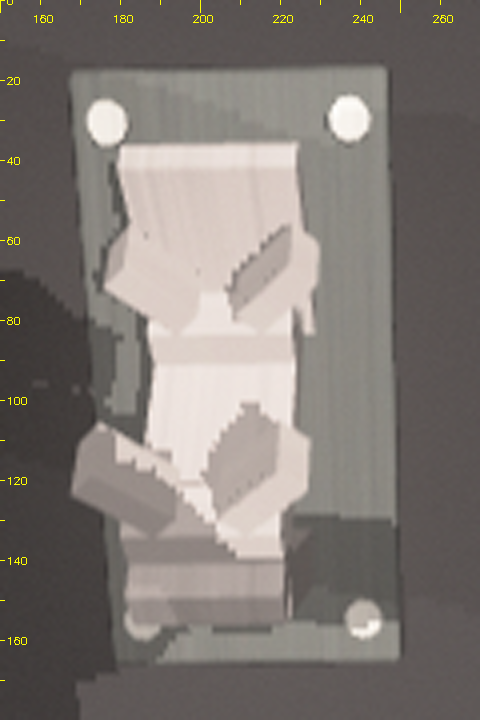

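>>> {"fn": "send_rows", "kwargs": {"moves": [-0.4, -1.5, -3.8, 0, 0, 0, -0.8, -3, -7.6, 0, 0, 0, -1.2, -4.5, -11.4, 0, 0, 0, -1.6, -6, -15.2, 0, 0, 0, -2, -7.5, -19, 0, 0, 0]}}

```text
time: 0.82
position: [574.1, 191.5, 251.6]
ee_rot: [0.5, 0.5, -0.5, 0.5]
wrist_force: [0.7, 0.9, -0.4]
grip_width: 1.001
```

>>> {"fn": "send_rows", "kwargs": {"moves": [-0.4, -1.5, -3.8, 0, 0, 0, -0.8, -3, -7.6, 0, 0, 0, -1.2, -4.5, -11.4, 0, 0, 0, -1.6, -6, -15.2, 0, 0, 0, -2, -7.5, -19, 0, 0, 0]}}

```text
time: 1.23
position: [498.9, 381.7, 271.7]
ee_rot: [0.5, 0.5, -0.5, 0.5]
wrist_force: [0.4, -0.3, 0.4]
grip_width: 1.003
```

>>> {"fn": "send_rows", "kwargs": {"moves": [0, 0, 0, 0, 0, 0, 0, 0, 0, 0, 0, 0]}}

```text
time: 1.4
position: [499.0, 381.9, 271.6]
ee_rot: [0.499, 0.501, -0.499, 0.501]
wrist_force: [-0.2, -1.2, 0.3]
grip_width: 0.994
```

Run:
```python
from h import *
w=snap("wrist","1");print(w["s"]);crop(w,0,0,512,384,1,"w1.png")
s=snap("side","1"); crop(s,240,160,310,220,10,"s1.png")
```

```text
{'time': 1.4, 'q': array([ 4.73109601e-01,  1.64490728e-01,  1.57696573e+00, -2.62729180e-04,
        1.39952545e+00,  4.69345584e-01]), 'qd': array([-5.73852432e-02, -2.33581575e-03,  2.00860947e-02, -1.14226288e-02,
        3.50465895e-05, -5.94391837e-03]), 'joint_efforts': array([ 1.88737214e+00, -4.05487883e+01, -3.36949003e+01,  1.31435869e-01,
        5.71487108e-03,  4.92725149e-02]), 'position': array([499.00975106, 381.85593886, 271.59426999]), 'ee_rot': array([ 0.49922396,  0.50079746, -0.49886981,  0.50110503]), 'wrist_force': array([-0.23362308, -1.19978074,  0.32152351]), 'torque': array([-0.03099718, -0.05533004, -0.00255682]), 'grip_width': 0.9938834763998228}
```

View pics/wrist1.png

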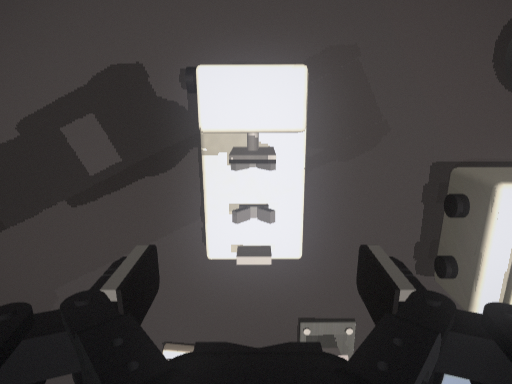

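View pics/s1.png

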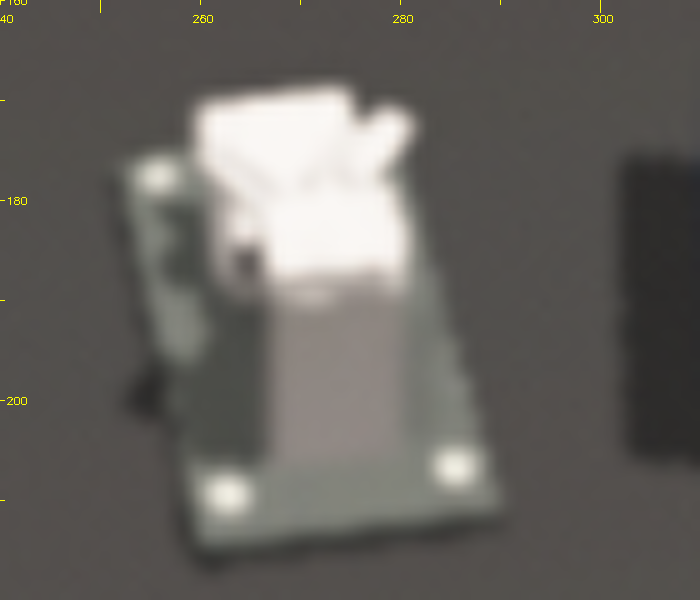

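Run:
```python
from h import *
w=snap("wrist");crop(w,190,120,320,270,5,"w1.png")
np.savez("w1.npz",R=w["R"],t=w["t"],K=w["camera_matrix"],im=w["image"])
```

```text
(no output)
```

View pics/w1.png

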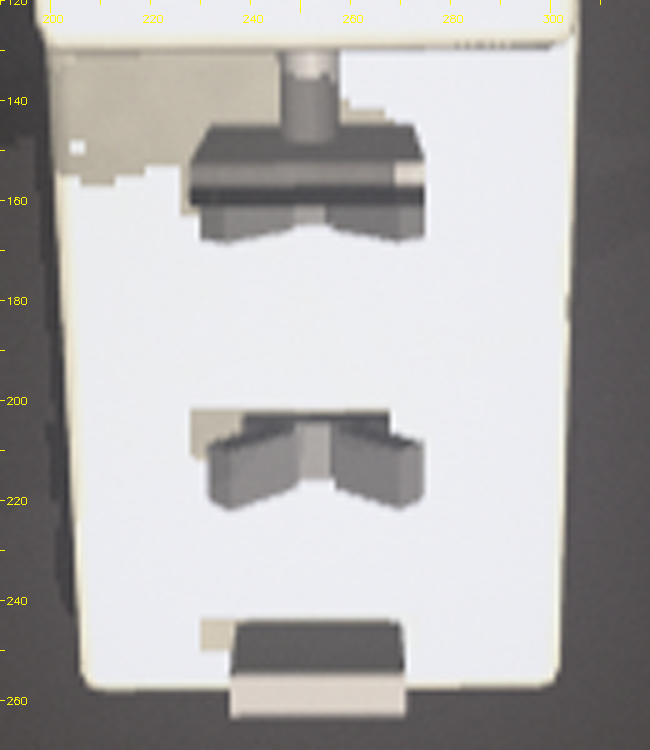

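```bash
cat > fit.py <<'E'
from h import *
from scipy.optimize import least_squares
def fit(obs,x0):  # obs: (d,u,v,(local xyz rel. world z)) ; pose x,y,yaw
    def W(p,l):
        c,s=np.cos(p[2]),np.sin(p[2]); return np.array([p[0]+c*l[0]-s*l[1],p[1]+s*l[0]+c*l[1],l[2]])
    f=lambda p:np.hstack([proj(d,W(p,l))-[u,v] for d,u,v,l in obs])
    r=least_squares(f,x0,x_scale=[10,10,.02],loss="soft_l1"); return r.x,f(r.x).reshape(-1,2),W
E
python3 - <<'E'
from fit import *
np.set_printoptions(precision=2,suppress=True)
w=snap("wrist");s=snap("side");c=snap("scene")
obs=[(w,236.3,254.5,(60,-20,69)),(w,271,254.5,(60,20,69)),(w,236,263.3,(70,-20,69)),(w,271,263.3,(70,20,69)),(w,228,161.3,(-54,-22,106)),(w,275,161.3,(-54,22,106))]
p,r_,W=fit(obs,[500,360,-1.57]);print(p,r_)
for l in [(7,-25,65),(21,-25,65),(7,25,65),(21,25,65),(-39,-25,65),(-39,25,65)]: print(l,proj(w,W(p,l)))
for d,n in((s,"side"),(c,"scene")):
    print(n,[proj(d,W(p,l)) for l in [(60,-20,69),(60,20,69),(70,-20,69),(70,20,69),(14,-25,65),(14,25,65)]])
crop(s,195,80,250,155,8,"s2.png"); crop(c,300,100,380,175,9,"c2.png")
E
```

```text
[493.26 335.38  -1.56] [[-0.48  0.45]
 [ 0.13  0.2 ]
 [ 0.05 -0.36]
 [ 0.1  -0.6 ]
 [ 0.01  0.29]
 [ 0.13 -0.08]]
(7, -25, 65) [230.27 209.48]
(21, -25, 65) [230.65 221.41]
(7, 25, 65) [275.67 209.14]
(21, 25, 65) [275.58 221.08]
(-39, -25, 65) [228.96 168.48]
(-39, 25, 65) [275.95 168.11]
side [array([216.18, 133.91]), array([229.73, 132.54]), array([216.44, 135.96]), array([230.06, 134.57]), array([213.5 , 126.04]), array([229.98, 124.4 ])]
scene [array([315.2 , 142.12]), array([323.23, 148.41]), array([312.97, 143.25]), array([320.99, 149.58]), array([324.15, 137.17]), array([334.24, 144.82])]
```

View pics/s2.png

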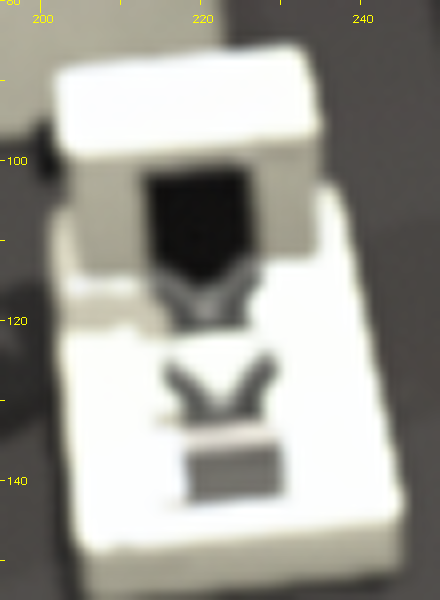

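View pics/c2.png

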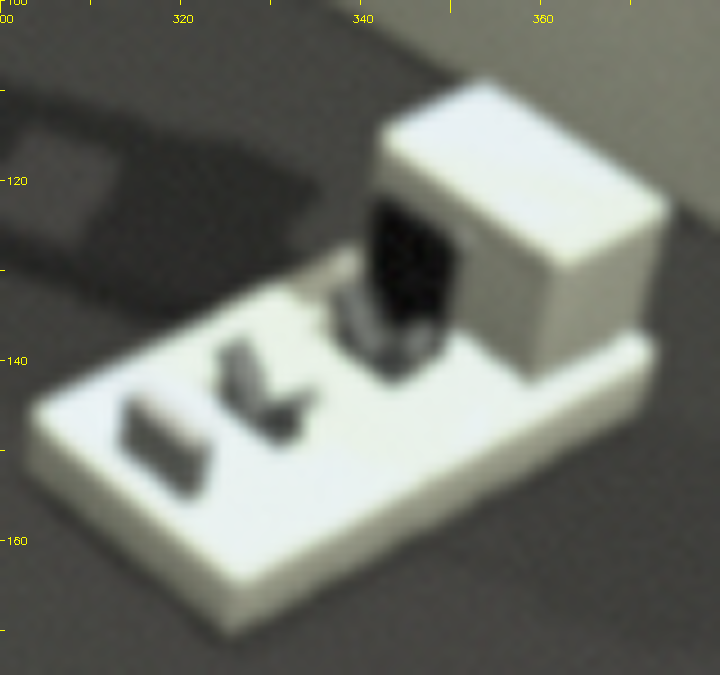

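Run:
```python
from fit import *
np.set_printoptions(precision=2,suppress=True)
w=snap("wrist");s=snap("side");c=snap("scene")
T=np.eye(4);T[:3,:3]=Ro.from_quat([.5,.5,-.5,.5]).as_matrix();T[:3,3]=[650.01,0,231.29]
C=T@w["hand_eye"];w["R"]=C[:3,:3].T;w["t"]=-w["R"]@C[:3,3]
q=2**-.5
L=lambda a,l,n:((a-60)*q-n*q,l,90+(a-60)*q+n*q)
obs=[(w,180,42,L(0,-20,5)),(w,224,42,L(0,20,5))]
obs+=[(w,176,71,L(21,-25,-7)),(w,182,57,L(7,-25,-7)),(w,168,123,L(81,-25,-7)),(w,174,106,L(67,-25,-7)),(w,228.5,60,L(7,25,-7)),(w,227,110,L(67,25,-7))]
p,r_,W=fit(obs,[600,70,-1.57]);print(p);print(r_)
for a in(7,21,67,81):
  for l in(-25,25): print(a,l,proj(w,W(p,L(a,l,-7))),"side",proj(s,W(p,L(a,l,-7))))
print([proj(w,W(p,L(0,l,5))) for l in(-20,20)])
```

```text
[600.11  68.94  -1.56]
[[ 0.56  1.14]
 [ 1.31  0.42]
 [-0.6  -0.63]
 [-4.9   2.76]
 [-0.83 -1.02]
 [-4.75  2.95]
 [ 3.24 -1.11]
 [ 2.71 -1.97]]
7 -25 [177.1   59.76] side [258.59 175.25]
7 25 [231.74  58.89] side [276.8  173.15]
21 -25 [175.4   70.37] side [259.11 174.98]
21 25 [231.3   69.49] side [277.54 172.85]
67 -25 [169.25 108.95] side [260.89 174.05]
67 25 [229.71 108.03] side [280.1  171.83]
81 -25 [167.17 121.98] side [261.47 173.75]
81 25 [229.17 121.04] side [280.92 171.51]
[array([180.56,  43.14]), array([225.31,  42.42])]
```

>>> {"fn": "send_rows", "kwargs": {"moves": [0.4, 1, 3.5, 0, 0, 0, 0.8, 2, 7, 0, 0, 0, 1.2, 3, 10.5, 0, 0, 0, 1.6, 4, 14, 0, 0, 0, 2, 5, 17.5, 0, 0, 0]}}

```text
time: 2.27
position: [550.3, 203.1, 251.3]
ee_rot: [0.5, 0.5, -0.5, 0.5]
wrist_force: [0.0, 0.3, 0.5]
grip_width: 1.0
```

>>> {"fn": "send_rows", "kwargs": {"moves": [0.4, 1, 3.5, 0, 0, 0, 0.8, 2, 7, 0, 0, 0, 1.2, 3, 10.5, 0, 0, 0, 1.6, 4, 14, 0, 0, 0, 2, 5, 17.5, 0, 0, 0]}}

```text
time: 2.68
position: [600.2, 27.8, 231.3]
ee_rot: [0.5, 0.5, -0.5, 0.5]
wrist_force: [0.5, 0.6, -0.5]
grip_width: 1.001
```

>>> {"fn": "send_rows", "kwargs": {"moves": [0, 0, 0, 0, 0, 0, 0, 0, 0, 0, 0, 0]}}

```text
time: 2.85
position: [600.1, 28.0, 230.9]
ee_rot: [-0.501, -0.499, 0.501, -0.499]
wrist_force: [-0.0, 0.3, -1.1]
grip_width: 1.001
```

Run:
```python
from h import *
w=snap("wrist","2");print(w["s"]["position"],w["s"]["ee_rot"]);crop(w,180,40,330,230,4,"w2.png")
```

```text
[600.14809102  27.98276663 230.92981423] [-0.50086709 -0.49928013  0.50106432 -0.49878458]
```

View pics/w2.png

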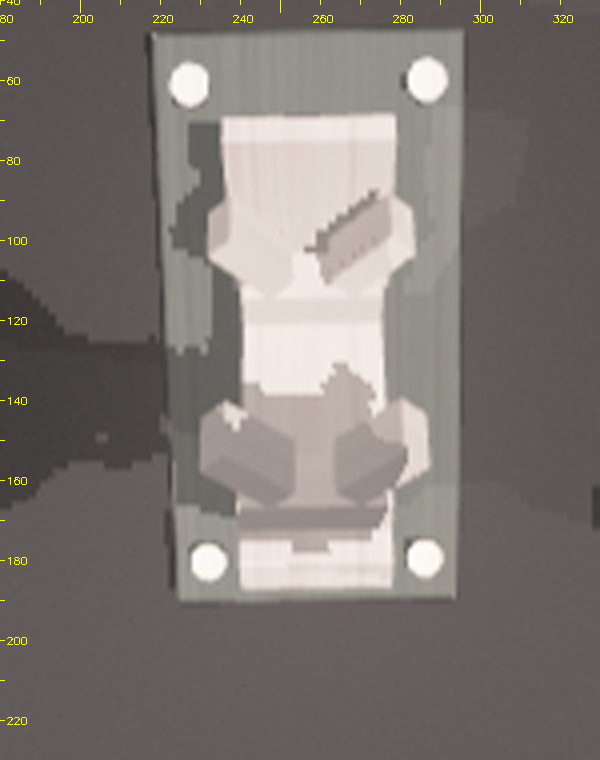

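Run:
```python
from fit import *
np.set_printoptions(precision=2,suppress=True)
w=snap("wrist");s=snap("side");c=snap("scene")
q=2**-.5
L=lambda a,l,n:((a-60)*q-n*q,l,90+(a-60)*q+n*q)
obs=[(w,236,75.3,L(0,-20,5)),(w,278.5,75,L(0,20,5)),
(w,232,98.5,L(14,-25,-11)),(w,284,98,L(14,25,-11)),(w,230,149.5,L(74,-25,-11)),(w,287,150,L(74,25,-11))]
p,r_,W=fit(obs,[600,70,-1.57]);print(p);print(r_)
print([proj(w,W(p,l)) for l in (L(0,-20,5),L(0,20,5))])
for d in (s,c): print([proj(d,W(p,l)) for l in (L(81,-25,-9),L(81,25,-9),L(0,-20,5),L(0,20,5))])
crop(s,245,160,305,220,10,"s3.png");crop(c,250,175,330,225,10,"c3.png")
```

```text
[598.62  71.64  -1.56]
[[-0.29 -0.72]
 [ 0.95 -0.86]
 [-0.92  0.21]
 [ 0.52  0.19]
 [-1.25  1.2 ]
 [ 0.74  0.15]]
[array([235.71,  74.58]), array([279.45,  74.14])]
[array([260.76, 173.85]), array([280.2, 171.7]), array([259.07, 170.15]), array([273.54, 168.56])]
[array([281.24, 180.87]), array([291.96, 190.87]), array([298.55, 183.39]), array([306.99, 191.  ])]
```

View pics/c3.png

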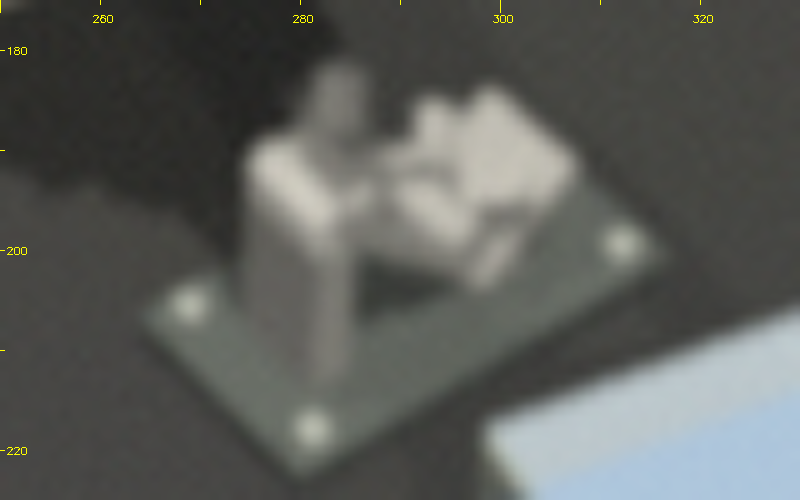

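>>> {"fn": "send_rows", "kwargs": {"moves": [0.3, -0.3, 3.5, 0, 0, 0, 0.6, -0.6, 7, 0, 0, 0, 0.9, -0.9, 10.5, 0, 0, 0, 1.2, -1.2, 14, 0, 0, 0, 1.5, -1.5, 17.5, 0, 0, 0]}}

```text
time: 3.47
position: [584.9, -145.1, 216.6]
ee_rot: [0.5, 0.5, -0.499, 0.501]
wrist_force: [0.9, -0.6, -0.6]
grip_width: 0.999
```

>>> {"fn": "send_rows", "kwargs": {"moves": [0.3, -0.3, 3.5, 0, 0, 0, 0.6, -0.6, 7, 0, 0, 0, 0.9, -0.9, 10.5, 0, 0, 0, 1.2, -1.1, 14, 0, 0, 0, 1.5, -1.1, 16.9, 0, 0, 0]}}

```text
time: 3.88
position: [574.1, -315.0, 201.5]
ee_rot: [0.5, 0.5, -0.5, 0.5]
wrist_force: [0.6, 0.6, -0.4]
grip_width: 0.998
```

>>> {"fn": "send_rows", "kwargs": {"moves": [0, 0, 0, 0, 0, 0, 0, 0, 0, 0, 0, 0]}}

```text
time: 4.05
position: [574.1, -314.1, 201.1]
ee_rot: [0.5, 0.5, -0.5, 0.5]
wrist_force: [0.1, 0.1, -0.3]
grip_width: 1.0
```

Run:
```python
from h import *
w=snap("wrist","3");print(w["s"]["position"],w["s"]["ee_rot"],w["s"]["q"]);crop(w,120,130,400,384,2,"w3.png")
print("cap pred",proj(w,[574,-315.5,128]))
s=snap("side","3");crop(s,225,200,345,384,4,"s4.png")
```

```text
[ 574.13124332 -314.10048778  201.122656  ] [ 0.50024774  0.49998112 -0.50008185  0.49968912] [-6.73632242e-01  2.81625547e-01  1.57035657e+00  2.90698462e-04
  1.28999466e+00 -6.73053509e-01]
cap pred [259.99030201 203.2380229 ]
```

View pics/w3.png

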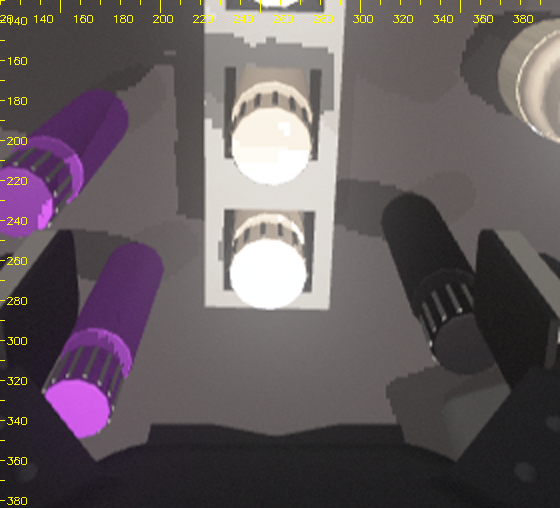

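View pics/s4.png

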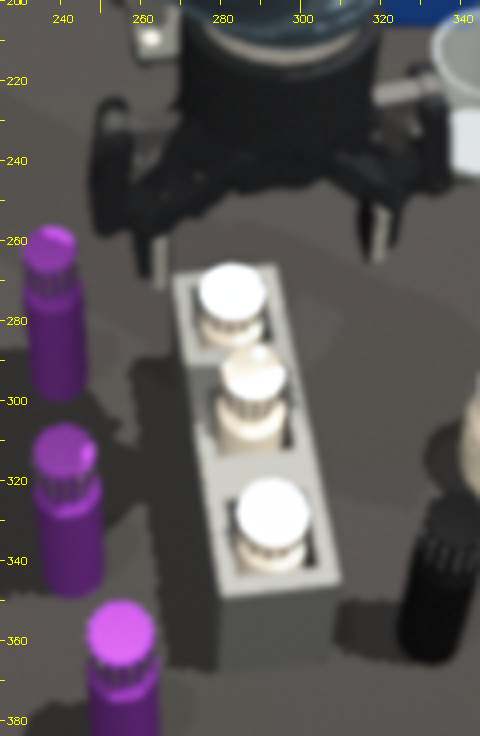

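Run:
```python
from h import *
np.set_printoptions(precision=1,suppress=True)
s=snap("side");c=snap("scene");w=snap("wrist")
print(tri([(s,237.5,262),(c,183.5,198.5)]),tri([(s,241,312),(c,145.5,215.5)]),tri([(s,255,357),(c,116,235)]),"black",tri([(s,339,329),(c,152.5,272)]))
print("cap",atz(w,256,202.5,128),atz(s,288.5,292.5,128),atz(c,168.5,233,128))
print(proj(w,[573,-316,128]))
```

```text
[ 486.4 -226.1  119.6] [ 481.1 -337.7  119.3] [ 495.6 -425.5  118.8] black [ 649.4 -396.3  118. ]
cap [ 571.7 -313.3  128. ] [ 573.6 -316.3  128. ] [ 575.5 -315.3  128. ]
[257.9 206.3]
```

>>> {"fn": "send_rows", "kwargs": {"moves": [2.5, 0, 0, 0, 0, 0, 5, 0, 0, 0, 0, 0, 7.5, -0.1, 0.1, 0, 0, 0, 9.5, -0.1, 0.1, 0, 0, 0, 10.5, -0.1, 0.1, 0, 0, 0]}}

```text
time: 4.72
position: [571.8, -312.8, 93.2]
ee_rot: [0.499, 0.502, -0.5, 0.499]
wrist_force: [0.2, 0.0, -0.6]
grip_width: 1.0
```

>>> {"fn": "send_rows", "kwargs": {"moves": [0, 0, 0, 0, 0, 0, 0, 0, 0, 0, 0, 0, 0, 0, 0, 0, 0, 0, 0, 0, 0, 0, 0, 0, 0, 0, 0, 0, 0, 0], "jaw": -1, "squeeze": 50}}

```text
time: 5.13
position: [573.9, -315.6, 98.2]
ee_rot: [0.5, 0.499, -0.5, 0.501]
wrist_force: [-1.1, 0.3, 6.9]
grip_width: 0.314
```

>>> {"fn": "send_rows", "kwargs": {"moves": [0, 0, 0, 0, 0, 0, 0, 0, 0, 0, 0, 0, 0, 0, 0, 0, 0, 0, 0, 0, 0, 0, 0, 0, 0, 0, 0, 0, 0, 0]}}

```text
time: 5.55
position: [573.8, -315.8, 98.3]
ee_rot: [0.5, 0.499, -0.5, 0.501]
wrist_force: [-0.8, 0.5, 6.0]
grip_width: 0.316
```

Run:
```python
from h import *
s=snap("side");crop(s,225,200,345,384,4,"s5.png");print(s["s"]["position"],s["s"]["grip_width"])
```

```text
[ 573.82312972 -315.81370134   98.28787602] 0.3161814099049689
```

View pics/s5.png

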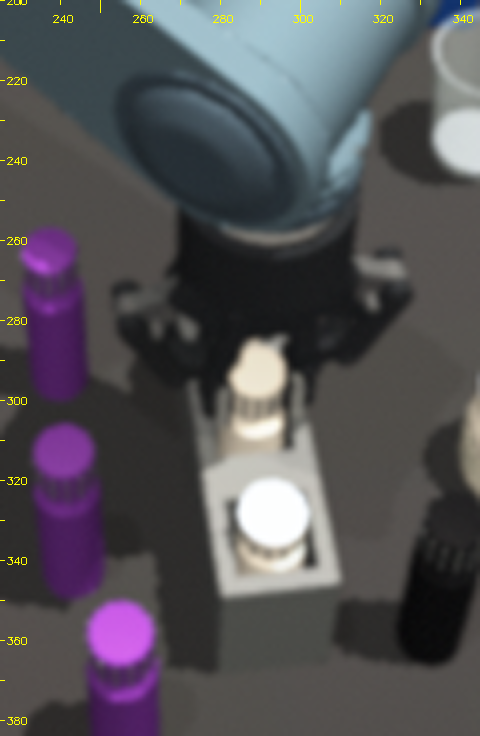

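>>> {"fn": "send_rows", "kwargs": {"moves": [-1.5, 0, 0, 0, 0, 0, -4, 0, 0, 0, 0, 0, -7, 0, 0, 0, 0, 0, -10, 0, 0, 0, 0, 0, -13, 0, 0, 0, 0, 0]}}

```text
time: 6.02
position: [572.7, -314.7, 228.1]
ee_rot: [0.5, 0.5, -0.5, 0.5]
wrist_force: [0.5, 0.4, -1.7]
grip_width: 0.311
```

>>> {"fn": "send_rows", "kwargs": {"moves": [-1.5, 0, 0, 0, 0, 0, -2, 0, 0, 0, 0, 0]}}

```text
time: 6.18
position: [574.3, -315.9, 251.5]
ee_rot: [0.5, 0.497, -0.5, 0.503]
wrist_force: [-0.7, -0.7, -0.8]
grip_width: 0.313
```

Run:
```python
from h import *
s=snap("side");crop(s,225,140,345,330,4,"s6.png");S=s["s"];print(S["position"],S["grip_width"],S["q"],S["wrist_force"],S["torque"])
```

```text
[ 574.3467169  -315.93327609  251.51363363] 0.3125036722955309 [-6.75569053e-01  2.37797744e-01  1.52913597e+00  9.60266769e-05
  1.36727870e+00 -6.75703152e-01] [-0.67726946 -0.65013707 -0.82000183] [-0.01510729  0.05447979 -0.04653183]
```

View pics/s6.png

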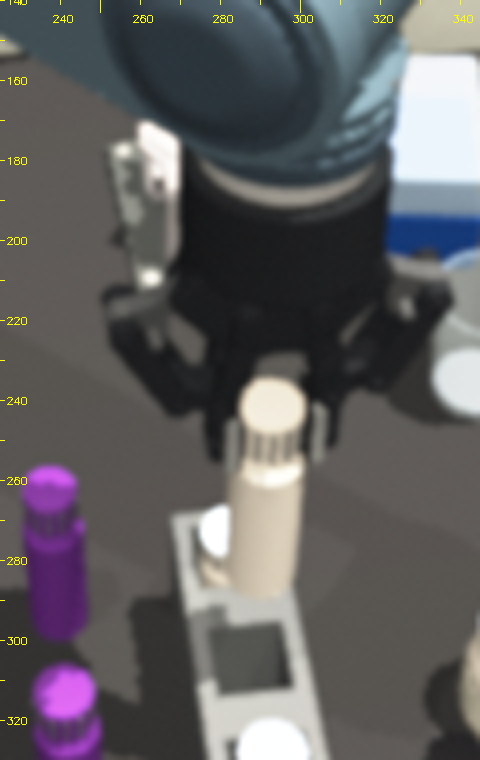

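```bash
cat > plan.py <<'E'
from h import *
np.set_printoptions(precision=2,suppress=True)
q=2**-.5
SEAT=np.array([598.8,71.5,90.]);YR=-1.56
d=np.array([np.cos(YR)*q,np.sin(YR)*q,q]);n=np.array([-np.cos(YR)*q,-np.sin(YR)*q,q]);yr=np.array([-np.sin(YR),np.cos(YR),0])
def Rm(x,y): x=np.asarray(x)/np.linalg.norm(x); z=np.cross(x,y);return np.column_stack([x,y,z])
def rel(p,R,s=None):
    s=s or readout.state(); R0=Ro.from_quat(s["ee_rot"]).as_matrix()
    return R0.T@(np.asarray(p)-s["position"])/10, Ro.from_matrix(R0.T@R).as_rotvec(degrees=True)
E
python3 - <<'E'
from plan import *
A=SEAT+30*d+70*n+5*d
print(A); print(rel(A,Rm(-d,yr))); print(Rm(-d,yr))
s=snap("side");c=snap("scene")
print(proj(s,readout.state()["position"]+[0,0,30]))
E
```

```text
[598.53  96.25 164.25]
(array([  8.46,   2.42, -41.22]), array([-0.49, 45.2 , -0.48]))
[[-0.01  1.    0.01]
 [ 0.71  0.01 -0.71]
 [-0.71  0.   -0.71]]
[291.   242.51]
```

>>> {"fn": "send_rows", "kwargs": {"moves": [0, 0.2, -3.5, 0, 5, 0, 0, 0.5, -7.5, 0, 10, 0, 0, 0.8, -11.5, 0, 15, 0, 0, 1, -15.5, 0, 20, 0, 0, 1.2, -19.5, 0, 25, 0]}}

```text
time: 6.75
position: [584.2, -117.9, 244.3]
ee_rot: [0.597, 0.598, -0.379, 0.377]
wrist_force: [0.5, -0.5, -1.0]
grip_width: 0.311
```

Run:
```python
from plan import *
s=readout.state();print(s["position"],s["q"],s["grip_width"])
A=SEAT+30*d+70*n+5*d
print(rel(A,Rm(-d,yr),s))
```

```text
[ 584.18 -117.92  244.3 ] [-0.55  0.2   1.63  0.37  1.56 -0.6 ] 0.3109922617666514
(array([ 16.39,   1.45, -15.94]), array([-0.64, 19.67, -0.22]))
```

>>> {"fn": "send_rows", "kwargs": {"moves": [1.7, 0.3, -3.7, 0, 4, 0, 3.4, 0.6, -7.4, 0, 8, 0, 5.1, 0.9, -11.1, -0.2, 12, 0, 6.8, 1.2, -14.8, -0.4, 16, -0.1, 8.5, 1.4, -18.5, -0.6, 19.7, -0.2]}}

```text
time: 7.17
position: [598.0, 85.5, 245.1]
ee_rot: [0.65, 0.656, -0.27, 0.272]
wrist_force: [0.3, 0.1, -1.1]
grip_width: 0.317
```

>>> {"fn": "send_rows", "kwargs": {"moves": [0, 0, 0, 0, 0, 0]}}

```text
time: 7.25
position: [596.0, 88.9, 243.2]
ee_rot: [0.648, 0.659, -0.27, 0.271]
wrist_force: [-0.1, -0.1, -1.8]
grip_width: 0.31
```

Run:
```python
from plan import *
s=readout.state();print(s["position"],s["q"],s["grip_width"])
A=SEAT+30*d+70*n+5*d
print(rel(A,Rm(-d,yr),s)); print(rel(SEAT+30*d+2*d,Rm(-d,yr),s))
S=snap("side");crop(S,215,80,335,230,5,"s7.png")
```

```text
[596.01  88.88 243.24] [-0.34  0.21  1.72  0.72  1.56 -0.49] 0.3100474100545553
(array([6.1 , 0.31, 5.07]), array([-0.03, -0.02,  0.4 ]))
(array([ 6.4 ,  0.31, 12.07]), array([-0.03, -0.02,  0.4 ]))
```

View pics/s7.png

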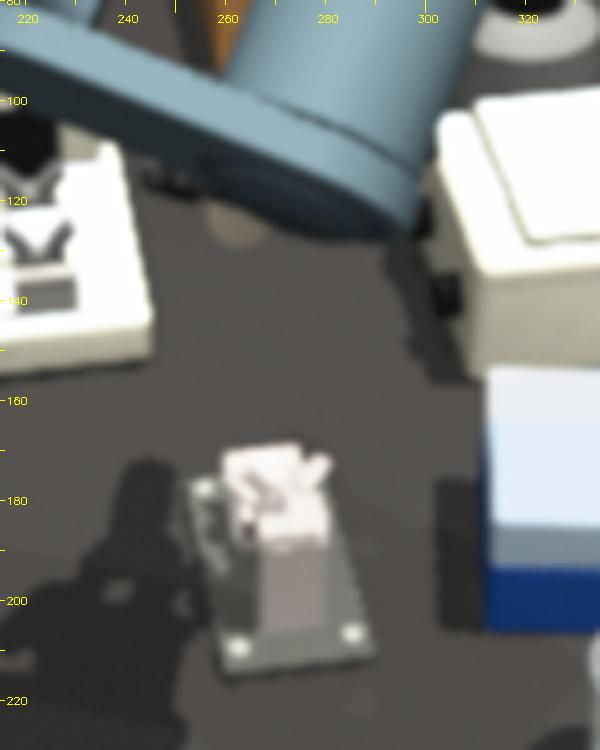

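>>> {"fn": "send_rows", "kwargs": {"moves": [1.5, 0.1, 1.3, 0, 0, 0.2, 3, 0.2, 2.6, 0, 0, 0.4, 4.6, 0.3, 3.9, 0, 0, 0.4, 6, 0.3, 5, 0, 0, 0.4, 6, 0.3, 5, 0, 0, 0.4]}}

```text
time: 7.72
position: [599.3, 90.6, 164.4]
ee_rot: [0.651, 0.655, -0.271, 0.272]
wrist_force: [-0.5, -0.2, -2.5]
grip_width: 0.312
```

Run:
```python
from plan import *
s=readout.state();print(s["position"],s["q"],s["grip_width"])
print(rel(SEAT+32*d,Rm(-d,yr),s))
S=snap("side");crop(S,215,80,335,230,5,"s7.png")
S=snap("scene");crop(S,230,100,350,240,5,"c7.png")
S=snap("wrist","7")
```

```text
[599.35  90.57 164.41] [-0.33  0.31  1.76  0.73  1.44 -0.58] 0.3115736648965349
(array([ 0.74, -0.05,  6.61]), array([-0.26,  0.21, -0.18]))
```

View pics/s7.png

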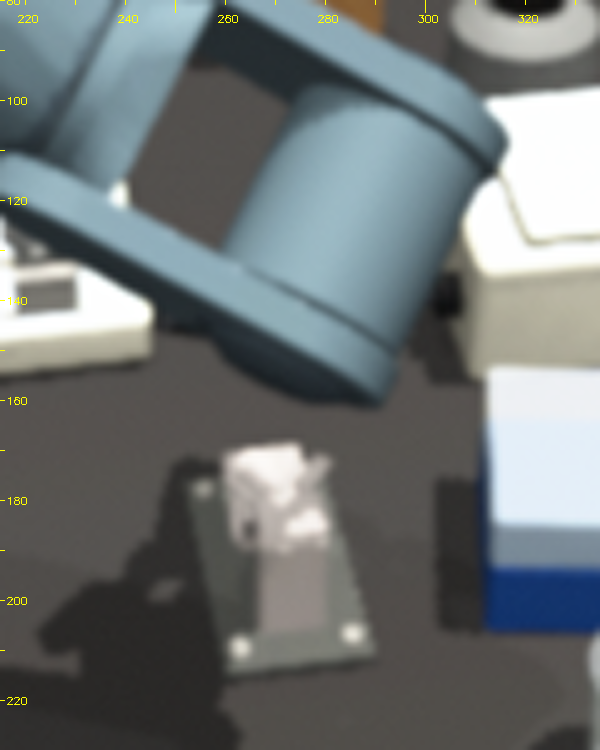

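View pics/c7.png

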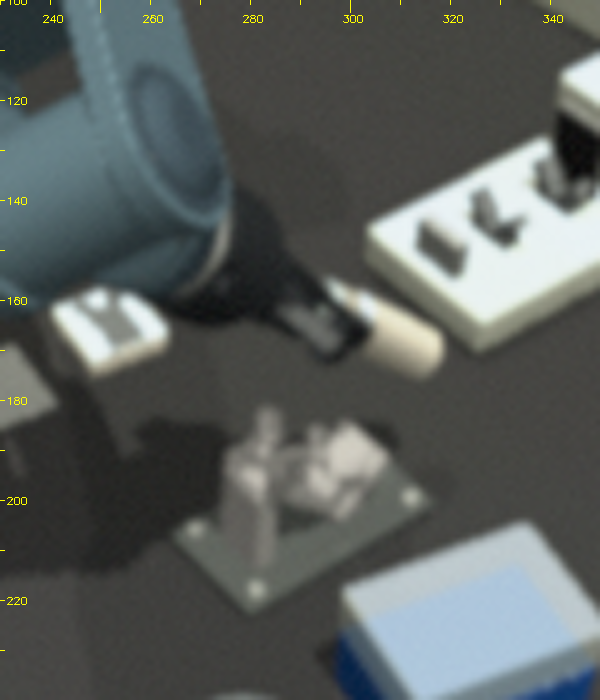

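View pics/wrist7.png

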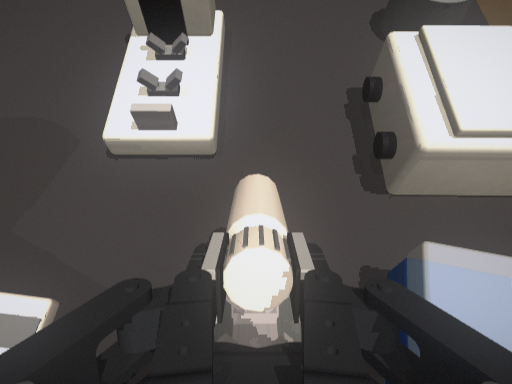

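Run:
```python
from plan import *
w=snap("wrist");c=snap("scene");s=w["s"];R=Ro.from_quat(s["ee_rot"]).as_matrix()
for a in(-30,-6,90): 
    X=s["position"]+R@[a,0,0]; print(a,proj(w,X),proj(c,X))
for b in (-16,16): print(proj(w,s["position"]+R@[90,0,-b]),proj(c,s["position"]+R@[90,0,-b]))
crop(w,190,160,330,320,5,"w8.png")
```

```text
-30 [261.86 281.97] [294.34 160.61]
-6 [261.19 253.82] [298.61 162.72]
90 [259.8  194.73] [314.29 170.47]
[259.78 215.46] [311.08 174.7 ]
[259.82 173.25] [317.52 166.2 ]
```

View pics/w8.png

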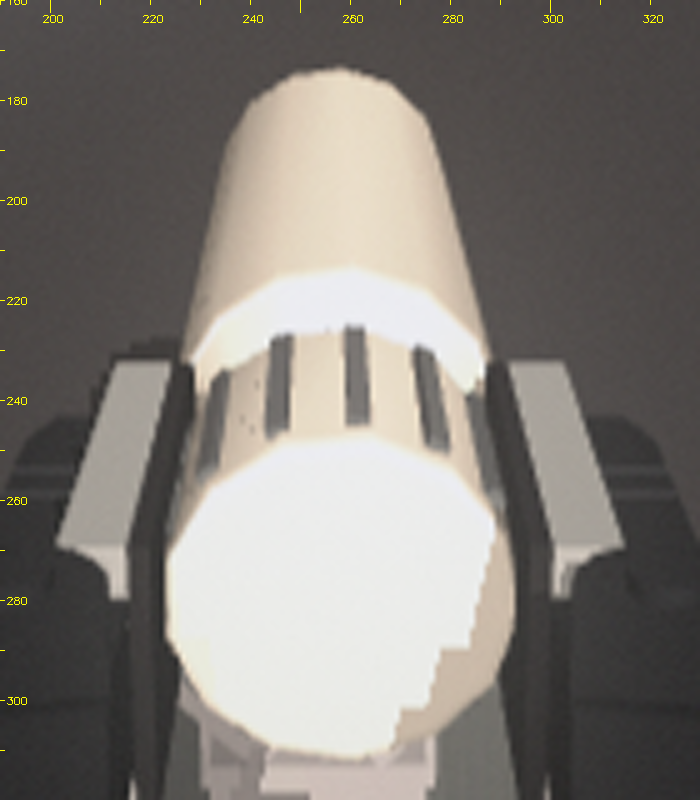

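```bash
sed -i 's/598.8,71.5/600.2,71.5/' plan.py
python3 - <<'E'
from plan import *
s=readout.state();print(s["position"]);print(rel(SEAT+34*d,Rm(-d,yr),s))
E
```

```text
[603.07  89.8  171.04]
(array([ 1.08, -0.34,  7.01]), array([ 0.2 ,  0.34, -0.65]))
```

>>> {"fn": "send_rows", "kwargs": {"moves": [0, 0, 0, 0, 0, 0]}}

```text
time: 8.05
position: [603.0, 89.9, 171.0]
ee_rot: [0.652, 0.653, -0.268, 0.277]
wrist_force: [0.4, 0.8, -1.3]
grip_width: 0.312
```

>>> {"fn": "send_rows", "kwargs": {"moves": [0, 0, 0, 0, 0, 0]}}

```text
time: 8.13
position: [602.8, 90.0, 170.7]
ee_rot: [0.652, 0.653, -0.269, 0.277]
wrist_force: [0.8, 0.3, -1.4]
grip_width: 0.309
```

Run:
```python
from plan import *
s=readout.state();print(s["position"],s["qd"]);print(rel(SEAT+34*d,Rm(-d,yr),s))
```

```text
[602.75  90.01 170.72] [-0.  0.  0.  0. -0. -0.]
(array([ 1.04, -0.31,  7.01]), array([ 0.19,  0.34, -0.62]))
```

>>> {"fn": "send_rows", "kwargs": {"moves": [0.5, -0.2, 1.5, 0.2, 0.3, -0.6, 1, -0.3, 3, 0.2, 0.3, -0.6, 1, -0.3, 4.2, 0.2, 0.3, -0.6, 1, -0.3, 5, 0.2, 0.3, -0.6, 1, -0.3, 5, 0.2, 0.3, -0.6]}}

```text
time: 8.55
position: [599.1, 60.7, 125.6]
ee_rot: [0.65, 0.657, -0.271, 0.27]
wrist_force: [0.4, 0.7, -1.5]
grip_width: 0.313
```

>>> {"fn": "send_rows", "kwargs": {"moves": [0, 0, 0, 0, 0, 0, 0, 0, 0, 0, 0, 0]}}

```text
time: 8.72
position: [600.0, 61.7, 127.8]
ee_rot: [0.65, 0.657, -0.27, 0.272]
wrist_force: [0.5, -0.1, -1.4]
grip_width: 0.311
```

Run:
```python
from plan import *
s=readout.state();print(s["position"],s["wrist_force"]);print(rel(SEAT+34*d,Rm(-d,yr),s))
S=snap("scene");crop(S,250,130,350,220,7,"c9.png")
```

```text
[600.02  61.7  127.78] [ 0.54 -0.12 -1.39]
(array([-0.04,  0.03,  1.98]), array([-0.06, -0.01,  0.03]))
```

View pics/c9.png

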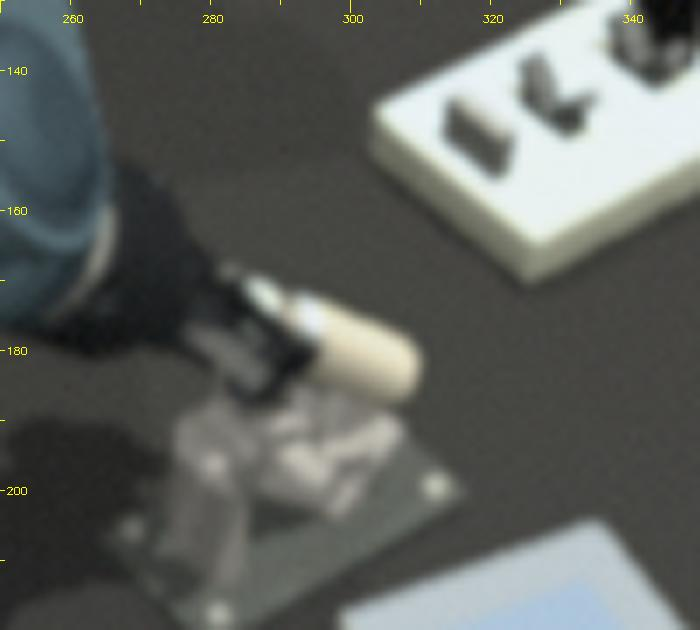

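Aligned over the rest, 20 mm off the saddles. Lower slowly.

>>> {"fn": "send_rows", "kwargs": {"moves": [0, 0, 0.5, 0, 0, 0, 0, 0, 1, 0, 0, 0, 0, 0, 1.4, 0, 0, 0, 0, 0, 1.6, 0, 0, 0, 0, 0, 1.6, 0, 0, 0]}}

```text
time: 9.18
position: [599.6, 50.1, 115.5]
ee_rot: [0.65, 0.657, -0.27, 0.271]
wrist_force: [0.2, -0.2, -1.0]
grip_width: 0.311
```

>>> {"fn": "send_rows", "kwargs": {"moves": [0, 0, 0.1, 0, 0, 0, 0, 0, 0.2, 0, 0, 0, 0, 0, 0.2, 0, 0, 0]}}

```text
time: 9.43
position: [599.8, 48.9, 114.5]
ee_rot: [0.65, 0.657, -0.27, 0.271]
wrist_force: [0.2, 0.3, -0.6]
grip_width: 0.31
```

>>> {"fn": "send_rows", "kwargs": {"moves": [0, 0, 0.1, 0, 0, 0, 0, 0, 0.2, 0, 0, 0, 0, 0, 0.2, 0, 0, 0]}}

```text
time: 9.68
position: [600.0, 47.7, 113.4]
ee_rot: [0.65, 0.657, -0.27, 0.271]
wrist_force: [0.2, 0.1, -1.1]
grip_width: 0.311
```

Run:
```python
from plan import *
s=readout.state();print(s["position"],s["wrist_force"]);print(rel(SEAT+30*d,Rm(-d,yr),s))
```

```text
[599.97  47.68 113.36] [ 0.16  0.13 -1.06]
(array([ 0.34,  0.05, -0.03]), array([-0.08, -0.03,  0.04]))
```

>>> {"fn": "send_rows", "kwargs": {"moves": [0.1, 0, 0, 0, 0, 0, 0.2, 0, 0, 0, 0, 0, 0.2, 0, 0.1, 0, 0, 0, 0.2, 0, 0.1, 0, 0, 0]}}

```text
time: 10.02
position: [600.1, 48.7, 111.5]
ee_rot: [0.65, 0.657, -0.269, 0.271]
wrist_force: [1.8, 2.6, 0.5]
grip_width: 0.312
```

>>> {"fn": "send_rows", "kwargs": {"moves": [0.1, 0, 0.1, 0, 0, 0, 0.1, 0, 0.1, 0, 0, 0, 0.1, 0, 0.1, 0, 0, 0]}}

```text
time: 10.27
position: [600.6, 48.6, 110.6]
ee_rot: [0.65, 0.657, -0.269, 0.272]
wrist_force: [3.1, 2.3, 4.0]
grip_width: 0.313
```

>>> {"fn": "send_rows", "kwargs": {"moves": [0.1, 0, 0.1, 0, 0, 0, 0.1, 0, 0.1, 0, 0, 0, 0.1, 0, 0.1, 0, 0, 0]}}

```text
time: 10.52
position: [600.9, 48.3, 110.4]
ee_rot: [0.65, 0.657, -0.268, 0.272]
wrist_force: [1.1, 1.2, 9.4]
grip_width: 0.311
```

Run:
```python
from plan import *
s=readout.state();print(s["position"],s["wrist_force"]);print(rel(SEAT+30*d,Rm(-d,yr),s))
S=snap("scene");crop(S,250,130,350,220,7,"c9.png")
S=snap("wrist");crop(S,150,130,350,320,4,"w9.png")
```

```text
[600.85  48.34 110.35] [1.12 1.22 9.35]
(array([ 0.08, -0.04, -0.2 ]), array([ 0.02, -0.11, -0.03]))
```

View pics/c9.png

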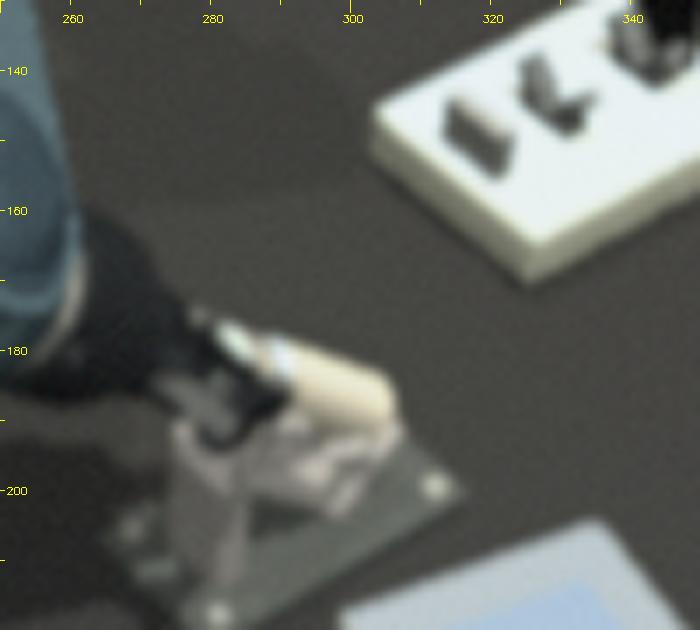

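View pics/w9.png

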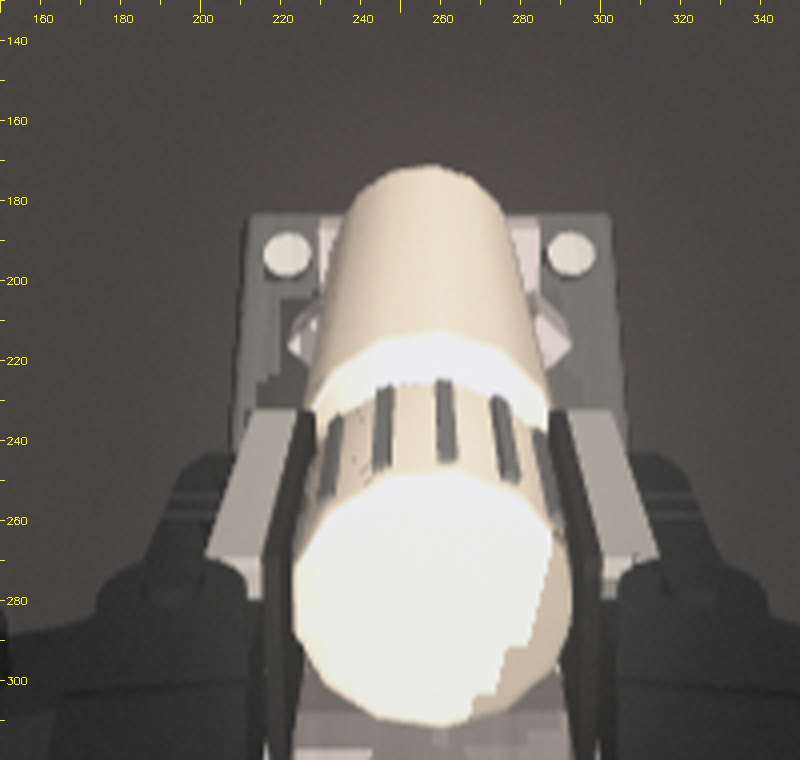

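>>> {"fn": "send_rows", "kwargs": {"moves": [0, 0, 0, 0, 0, 0, 0, 0, 0, 0, 0, 0, 0, 0, 0, 0, 0, 0, 0, 0, 0, 0, 0, 0, 0, 0, 0, 0, 0, 0], "jaw": 1}}

```text
time: 11.03
position: [599.3, 48.3, 107.6]
ee_rot: [0.649, 0.657, -0.27, 0.271]
wrist_force: [-0.4, 0.1, -1.4]
grip_width: 0.987
```

>>> {"fn": "send_rows", "kwargs": {"moves": [-1, 0, 0, 0, 0, 0, -3, 0, 0, 0, 0, 0, -6, 0, 0, 0, 0, 0, -9, 0, 0, 0, 0, 0, -12, 0, 0, 0, 0, 0]}}

```text
time: 11.45
position: [600.6, -37.7, 194.4]
ee_rot: [0.649, 0.657, -0.27, 0.271]
wrist_force: [0.3, 0.5, -0.3]
grip_width: 1.0
```

>>> {"fn": "send_rows", "kwargs": {"moves": [0, 0, 0, 0, 0, 0, 0, 0, 0, 0, 0, 0]}}

```text
time: 11.62
position: [601.7, -38.2, 194.6]
ee_rot: [0.65, 0.656, -0.27, 0.273]
wrist_force: [-0.3, -0.8, -0.5]
grip_width: 0.998
```

Run:
```python
from plan import *
s=readout.state();print(s["position"],s["wrist_force"],s["q"])
S=snap("scene");crop(S,250,130,350,220,7,"c9.png")
w=snap("wrist","10")
for a in(0,60,120):print(proj(w,SEAT+(a-60)*d))
for a in(0,60,120):print("sc",proj(S,SEAT+(a-60)*d))
```

```text
[601.68 -38.2  194.62] [-0.26 -0.79 -0.48] [-0.52  0.34  1.66  0.65  1.6  -0.67]
[259.81 160.26]
[260.2  172.23]
[260.79 189.91]
sc [302.02 188.73]
sc [292.27 185.08]
sc [281.68 181.11]
```

View pics/c9.png

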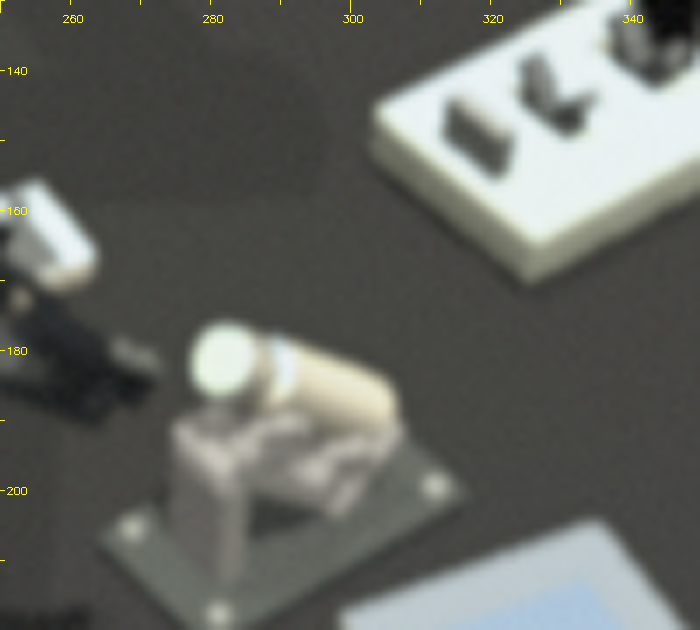

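View pics/wrist10.png

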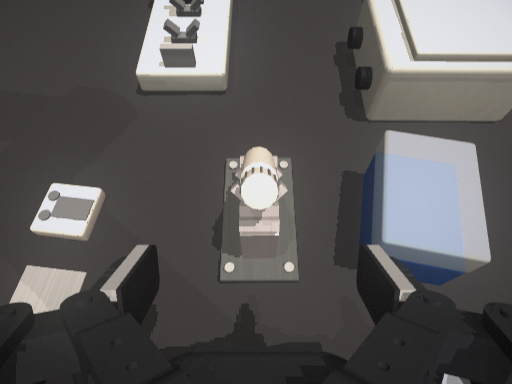

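Run:
```python
from plan import *
s=snap("side");w=snap("wrist");c=snap("scene")
print("box bottom",atz(s,309,155,0),"tip",atz(s,312,206,0),atz(s,312,153,85),"wrist tip top",atz(w,388,133,85),"wrist box",atz(w,374,118,0), "timer",atz(w,85,240,0),atz(w,103,190,18))
print("box",tri([(s,302,103.5),(c,363,190)]))
crop(s,180,60,380,260,4,"s10.png")
G=SEAT-16*d
for h in(100,0): print(rel(G-19*n+h*n,Rm(-n,yr)), G-19*n+h*n)
```

```text
box bottom [743.75 218.51   0.  ] tip [704.57  10.95  -0.  ] [724.97 126.45  85.  ] wrist tip top [723.31 121.78  85.  ] wrist box [750.34 217.41   0.  ] timer [408.81  41.32   0.  ] [423.33  93.78  18.  ]
box [733.85 228.49 138.18]
(array([16.36,  0.18, -8.44]), array([  0.05, -90.08,   0.28])) [599.46 140.09 135.96]
(array([16.34,  0.2 ,  1.56]), array([  0.05, -90.08,   0.28])) [600.22  69.38  65.25]
```

View pics/s10.png

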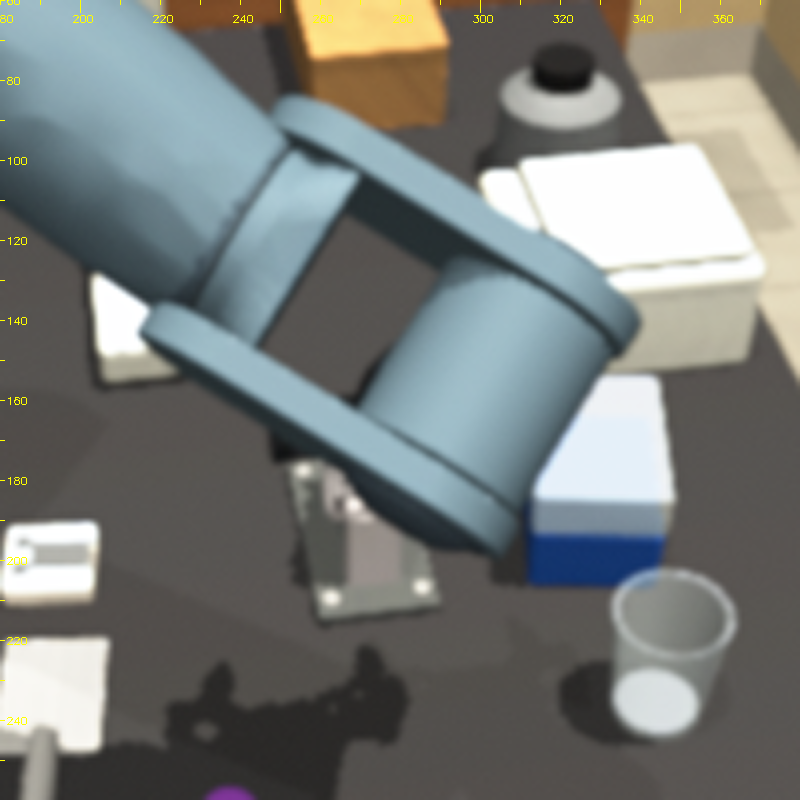

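>>> {"fn": "send_rows", "kwargs": {"moves": [0, 0, -1.6, 0, -7, 0, 0, 0, -3.2, 0, -14, 0, 0, 0, -4.8, 0, -21, 0, 0, 0, -6.4, 0, -28, 0, 0.1, 0, -8, 0, -35, 0]}}

```text
time: 12.28
position: [600.2, 21.5, 249.9]
ee_rot: [0.537, 0.543, -0.454, 0.458]
wrist_force: [1.0, 0.0, 0.4]
grip_width: 0.996
```

Run:
```python
from plan import *
s=readout.state();print(s["position"],s["q"])
G=SEAT-16*d
print(rel([600,115,235],Rm(-n,yr),s),rel(G-19*n+100*n,Rm(-n,yr),s))
```

```text
[600.23  21.51 249.88] [-0.22  0.12  1.67  0.17  1.39 -0.27]
(array([ 3.04,  0.08, -8.97]), array([ -0.01, -54.67,   0.03])) (array([13.22,  0.05, -9.78]), array([ -0.01, -54.67,   0.03]))
```

>>> {"fn": "send_rows", "kwargs": {"moves": [0.6, 0, -1.8, 0, -7, 0, 1.2, 0, -3.6, 0, -14, 0, 1.8, 0, -5.4, 0, -21, 0, 2.4, 0, -7.2, 0, -28, 0, 3, 0, -9, 0, -35, 0]}}

```text
time: 12.7
position: [598.9, 116.5, 235.4]
ee_rot: [0.376, 0.38, -0.594, 0.601]
wrist_force: [0.9, 0.0, -0.3]
grip_width: 1.0
```

Run:
```python
from plan import *
s=readout.state();print(s["position"],s["q"])
G=SEAT-16*d
print(rel(G-19*n+100*n,Rm(-n,yr),s))
```

```text
[598.95 116.49 235.43] [ 0.18  0.24  1.61 -0.44  1.4   0.27]
(array([ 7.98,  0.08, -6.39]), array([  0.06, -19.67,  -0.05]))
```

>>> {"fn": "send_rows", "kwargs": {"moves": [2, 0, -1.8, 0, -6.5, 0, 4, 0, -3.6, 0, -13, 0, 6, 0.1, -5, 0, -19.7, 0, 8, 0.1, -6.4, 0, -19.7, 0, 8, 0.1, -6.4, 0, -19.7, 0]}}

```text
time: 13.12
position: [595.0, 140.0, 127.1]
ee_rot: [0.264, 0.278, -0.651, 0.655]
wrist_force: [-1.7, -0.8, -1.3]
grip_width: 1.003
```

>>> {"fn": "send_rows", "kwargs": {"moves": [0, 0, 0, 0, 0, 0, 0, 0, 0, 0, 0, 0]}}

```text
time: 13.28
position: [600.7, 138.7, 137.2]
ee_rot: [0.271, 0.274, -0.649, 0.656]
wrist_force: [1.2, -0.2, 0.9]
grip_width: 1.001
```

Run:
```python
from plan import *
s=readout.state();print(s["position"],s["q"])
G=SEAT-16*d
print(rel(G-19*n,Rm(-n,yr),s))
w=snap("wrist","11")
for a in(0,44,120):print(proj(w,SEAT+(a-60)*d))
c=snap("scene");crop(c,240,90,370,220,6,"c11.png")
```

```text
[600.7  138.71 137.24] [ 0.32  0.49  1.57 -0.74  1.42  0.56]
(array([ 9.99, -0.12, -0.13]), array([-0.03, -0.32,  0.  ]))
[258.41 132.62]
[258.41 196.54]
[258.4  293.08]
```

View pics/wrist11.png

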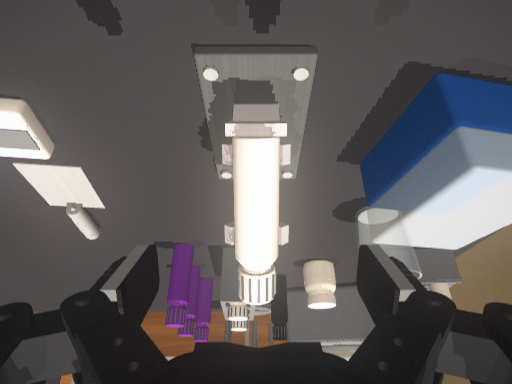

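View pics/c11.png

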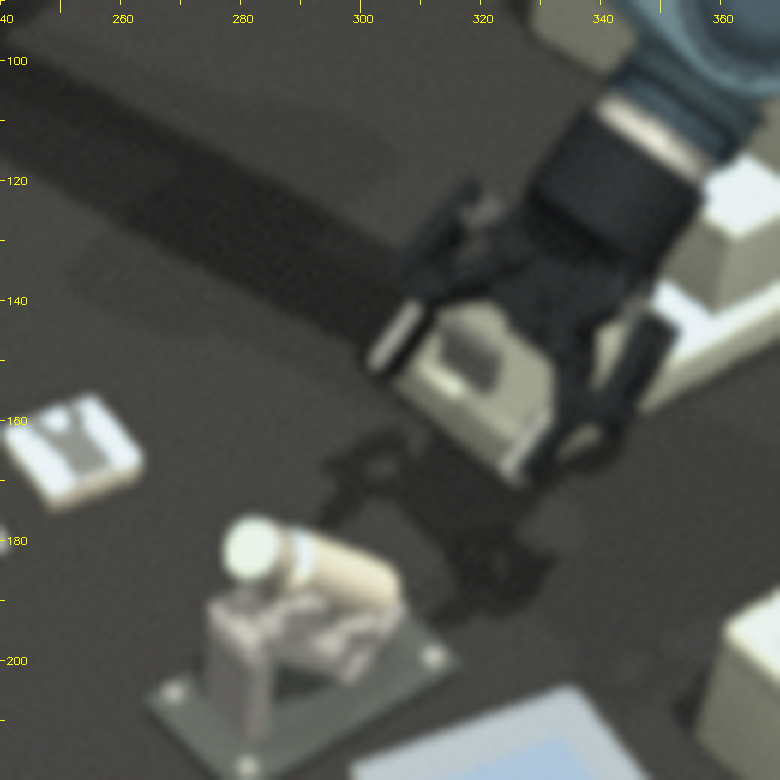

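>>> {"fn": "send_rows", "kwargs": {"moves": [2.5, 0, 0, 0, -0.3, 0, 5, -0.1, -0.1, 0, -0.3, 0, 7.5, -0.1, -0.1, 0, -0.3, 0, 9, -0.1, -0.1, 0, -0.3, 0, 9.9, -0.1, -0.1, 0, -0.3, 0]}}

```text
time: 13.8
position: [599.6, 68.2, 64.7]
ee_rot: [0.269, 0.272, -0.651, 0.656]
wrist_force: [0.3, 0.1, 0.3]
grip_width: 0.999
```

>>> {"fn": "send_rows", "kwargs": {"moves": [0, 0, 0, 0, 0, 0, 0, 0, 0, 0, 0, 0]}}

```text
time: 13.97
position: [600.2, 69.8, 65.6]
ee_rot: [0.269, 0.272, -0.65, 0.656]
wrist_force: [0.1, 0.0, 0.6]
grip_width: 0.992
```

Run:
```python
from plan import *
s=readout.state();print(s["position"],s["q"],s["wrist_force"])
G=SEAT-16*d
print(rel(G-19*n,Rm(-n,yr),s))
w=snap("wrist","12")
```

```text
[600.25  69.84  65.57] [ 0.22  0.54  1.66 -0.81  1.27  0.59] [0.1  0.   0.59]
(array([ 0.05, -0.  ,  0.01]), array([-0.03, -0.02,  0.04]))
```

View pics/wrist12.png

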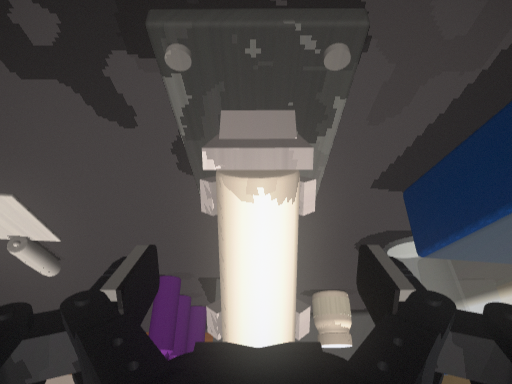

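>>> {"fn": "send_rows", "kwargs": {"moves": [0, 0, 0, 0, 0, 0, 0, 0, 0, 0, 0, 0, 0, 0, 0, 0, 0, 0, 0, 0, 0, 0, 0, 0, 0, 0, 0, 0, 0, 0], "jaw": -1, "squeeze": 60}}

```text
time: 14.43
position: [600.3, 70.4, 64.9]
ee_rot: [0.269, 0.272, -0.649, 0.657]
wrist_force: [0.5, 0.7, -1.0]
grip_width: 0.356
```

>>> {"fn": "send_rows", "kwargs": {"moves": [0, 0, 0, 0, 0, 0, 0, 0, 0, 0, 0, 0, 0, 0, 0, 0, 0, 0]}}

```text
time: 14.68
position: [600.2, 70.4, 64.9]
ee_rot: [0.269, 0.272, -0.649, 0.657]
wrist_force: [1.6, 3.9, 1.9]
grip_width: 0.357
```

Run:
```python
from plan import *
s=readout.state();print(s["position"],s["q"],s["wrist_force"],s["grip_width"]*85)
w=snap("wrist","13")
```

```text
[600.21  70.37  64.85] [ 0.22  0.54  1.66 -0.81  1.27  0.59] [1.55 3.88 1.87] 30.35533498380584
```

View pics/wrist13.png

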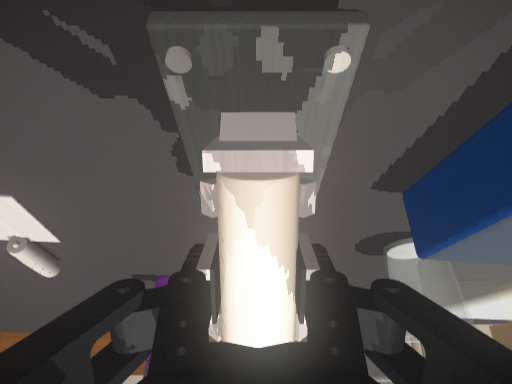

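>>> {"fn": "send_rows", "kwargs": {"moves": [-0.5, 0, 0.2, 0, 0, 0, -2, 0, 0.2, 0, 0, 0, -4.5, 0, 0.2, 0, 0, 0, -7.5, 0, 0.2, 0, 0, 0, -10, 0, 0.2, 0, 0, 0]}}

```text
time: 15.15
position: [598.2, 140.4, 137.8]
ee_rot: [0.268, 0.273, -0.651, 0.656]
wrist_force: [0.8, -0.6, -1.2]
grip_width: 0.355
```

```bash
cat >> plan.py <<'E'
CS=np.array([494.8,335.4,72.]);YC=-1.56
cx=np.array([np.cos(YC),np.sin(YC),0]);cy=np.array([-np.sin(YC),np.cos(YC),0]);RC=Rm([0,0,-1.],cy)
def ctgt(x,h,gx=16,gz=19): # TCP for bottle mid at cradle x offset x and height h above the seat
    return CS+cx*(x-gx)+np.array([0,0,h-gz])
E
python3 - <<'E'
from plan import *
s=readout.state();print(s["position"],s["q"],s["wrist_force"],s["grip_width"]*85)
print(ctgt(12,70),rel(ctgt(12,70),RC,s))
c=snap("scene");crop(c,240,90,370,220,5,"c14.png")
E
```

```text
[598.15 140.38 137.82] [ 0.33  0.49  1.57 -0.75  1.43  0.56] [ 0.83 -0.59 -1.18] 30.183363150718606
[494.76 339.4  123.  ] (array([-13.07, -10.14, -15.21]), array([ 0.01, 45.  ,  0.19]))
```

View pics/c14.png

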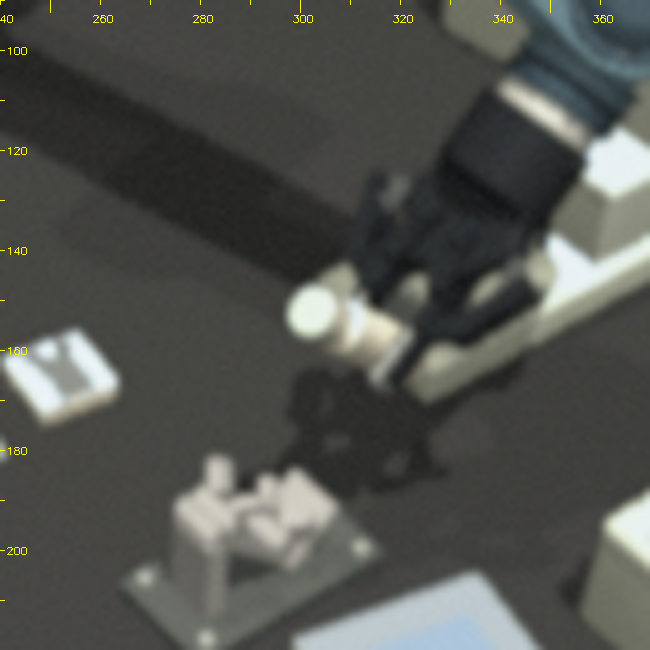

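>>> {"fn": "send_rows", "kwargs": {"moves": [-1.3, 0, 1.3, 0, 7, 0, -2.6, 0, 2.6, 0, 14, 0, -3.9, 0, 3.9, 0, 21, 0, -5.2, 0, 5.2, 0, 28, 0, -6.4, 0, 6.4, 0, 35, 0]}}

```text
time: 15.62
position: [598.7, 139.9, 229.2]
ee_rot: [0.453, 0.459, -0.537, 0.543]
wrist_force: [0.8, -0.1, -1.1]
grip_width: 0.355
```

Run:
```python
from plan import *
s=readout.state();print(s["position"],s["q"],s["wrist_force"],s["grip_width"]*85)
print(rel(ctgt(12,140),RC,s))
```

```text
[598.73 139.92 229.24] [ 0.12  0.19  1.63 -0.17  1.34  0.14] [ 0.79 -0.12 -1.1 ] 30.177848304903353
(array([  0.22, -10.16, -20.39]), array([0.06, 9.65, 0.03]))
```

>>> {"fn": "send_rows", "kwargs": {"moves": [0, -1.7, -3.4, 0, 2, 0, 0, -3.4, -6.8, 0, 4, 0, 0, -5.1, -10.2, 0, 6, 0, 0, -6.8, -13.6, 0, 8, 0, 0.1, -8.5, -17, 0, 9.6, 0]}}

```text
time: 16.03
position: [510.6, 306.5, 196.6]
ee_rot: [0.495, 0.502, -0.5, 0.503]
wrist_force: [0.5, 0.5, -1.7]
grip_width: 0.359
```

>>> {"fn": "send_rows", "kwargs": {"moves": [0, -1.6, -3, 0, 0, 0, 0, -1.6, -3.2, 0, 0, 0, 0, -1.6, -3.2, 0, 0, 0, 0, -1.6, -3.2, 0, 0, 0]}}

```text
time: 16.37
position: [495.7, 337.1, 196.5]
ee_rot: [0.495, 0.501, -0.5, 0.504]
wrist_force: [0.4, -0.1, -1.5]
grip_width: 0.354
```

Run:
```python
from plan import *
s=readout.state();print(s["position"],s["q"],s["wrist_force"],s["grip_width"]*85)
print(rel(ctgt(12,60),RC,s))
w=snap("wrist","15");S=snap("side");crop(S,180,40,300,180,5,"s15.png")
```

```text
[495.66 337.07 196.48] [ 0.41  0.17  1.72 -0.01  1.27  0.4 ] [ 0.36 -0.13 -1.45] 30.060740940065838
(array([ 8.35, -0.07, -0.3 ]), array([0.03, 0.45, 0.14]))
```

View pics/wrist15.png

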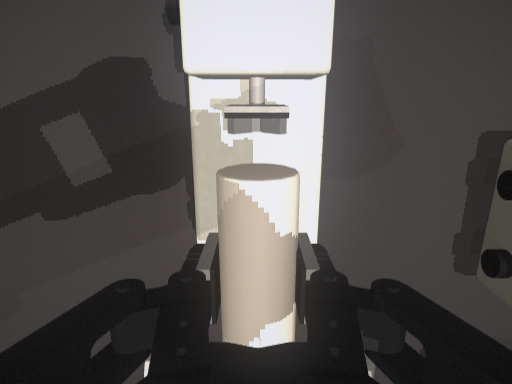

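View pics/s15.png

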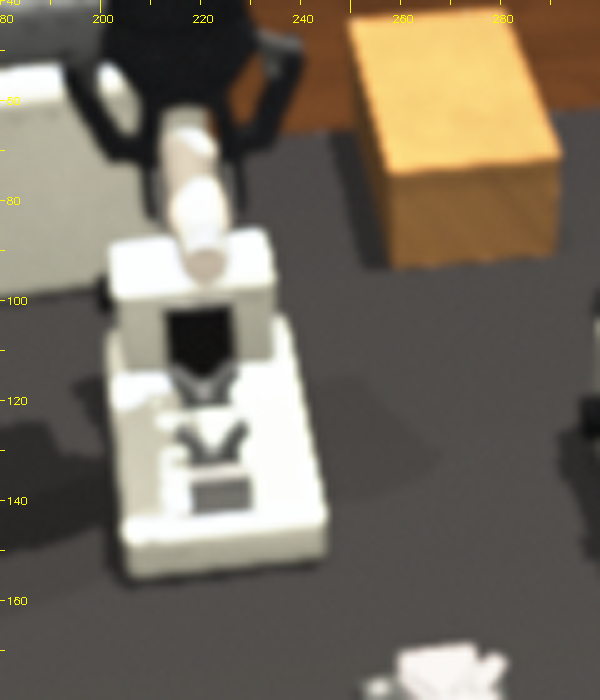

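Run:
```python
from plan import *
w=snap("wrist");s=w["s"];R=Ro.from_quat(s["ee_rot"]).as_matrix();H=np.linalg.inv(w["hand_eye"]);K=w["camera_matrix"]
def pt(p):
    c=H[:3,:3]@p+H[:3,3]; c=K@c; return c[:2]/c[2]
for gz in(15,19,23):
  print(gz,"top rim",pt(np.array([-gz-16,0,-44.])),"sides",pt(np.array([-gz,-16,-44.])),pt(np.array([-gz,16,-44.])),"bottom",pt(np.array([-gz+16,0,-44.])))
crop(w,170,90,340,260,4,"w15.png")
for l in [(-54,-22,34),(-54,22,34)]: print("pad top",proj(w,CS+cx*l[0]+cy*l[1]+[0,0,l[2]]))
```

```text
15 top rim [262.49 168.59] sides [220.63 160.25] [303.24 160.2 ] bottom [261.49 153.64]
19 top rim [262.65 171.05] sides [219.49 162.15] [304.63 162.1 ] bottom [261.59 155.15]
23 top rim [262.83 173.68] sides [218.27 164.17] [306.11 164.12] bottom [261.69 156.75]
pad top [225.74 118.78]
pad top [290.17 118.64]
```

View pics/w15.png

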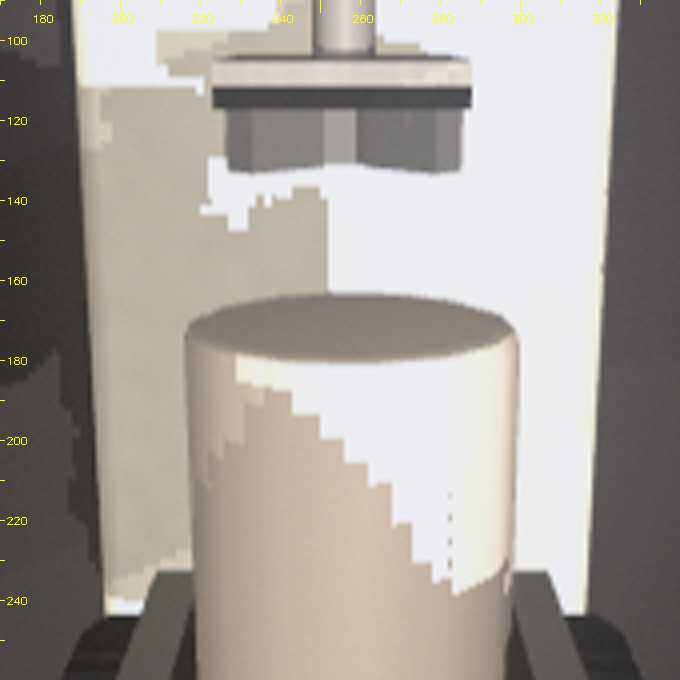

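```bash
sed -i 's/gx=16,gz=19/gx=19.5,gz=18/' plan.py
python3 - <<'E'
from plan import *
s=readout.state();print(s["position"])
print(rel(ctgt(12,40),RC,s))
E
```

```text
[496.52 336.33 196.64]
(array([10.26, -0.16, -0.73]), array([-0.1 ,  0.41,  0.11]))
```

>>> {"fn": "send_rows", "kwargs": {"moves": [2.5, -0.1, -0.3, 0, 0.4, 0, 5, -0.2, -0.7, 0, 0.4, 0, 7.5, -0.2, -0.7, 0, 0.4, 0, 9.5, -0.2, -0.7, 0, 0.4, 0, 10.3, -0.2, -0.7, 0, 0.4, 0]}}

```text
time: 16.93
position: [492.2, 341.7, 90.0]
ee_rot: [0.495, 0.503, -0.5, 0.501]
wrist_force: [-1.0, -0.2, -1.8]
grip_width: 0.356
```

>>> {"fn": "send_rows", "kwargs": {"moves": [0, 0, 0, 0, 0, 0, 0, 0, 0, 0, 0, 0, 0, 0, 0, 0, 0, 0]}}

```text
time: 17.18
position: [495.1, 343.8, 95.4]
ee_rot: [0.498, 0.503, -0.497, 0.502]
wrist_force: [0.5, -0.6, -0.1]
grip_width: 0.356
```

Run:
```python
from plan import *
s=readout.state();print(s["position"],s["wrist_force"])
print(rel(ctgt(12,18),RC,s))
w=snap("wrist");crop(w,170,60,340,260,4,"w16.png");S=snap("side");crop(S,180,60,270,160,8,"s16.png")
C=snap("scene");crop(C,290,90,390,180,8,"c16.png")
def P(x,y,z):return CS+cx*x+cy*y+np.array([0,0,z])
B=lambda t:s["position"]+cx*t+[0,0,18]
print("side: cap top",proj(S,B(19.5+60)),"base",proj(S,B(19.5-60)));print("scene cap",proj(C,B(79.5)),"base",proj(C,B(-40.5)))
print("pad top",proj(w,P(-54,0,34)))
```

```text
[495.08 343.82  95.36] [ 0.5  -0.64 -0.08]
(array([ 2.34, -0.04,  0.09]), array([-0.05, -0.07, -0.06]))
side: cap top [222.93 122.87] base [219.36 100.09]
scene cap [318.65 136.47] base [345.12 123.07]
pad top [260.82 154.29]
```

View pics/w16.png

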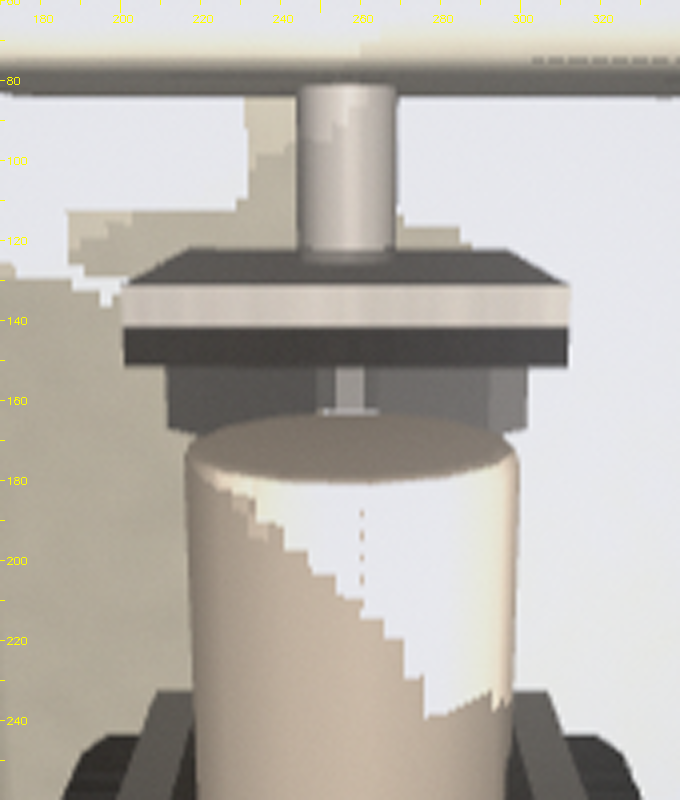

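View pics/s16.png

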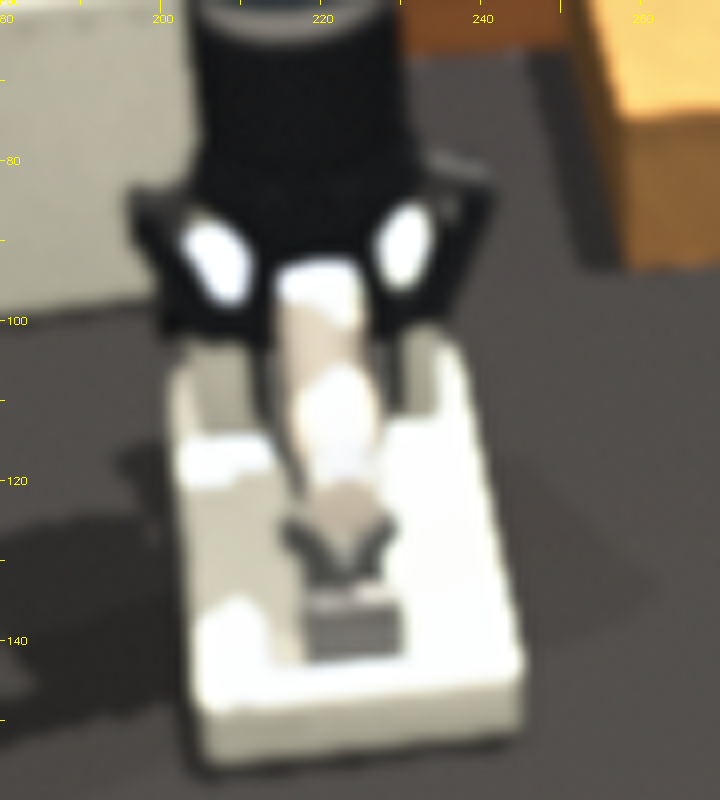

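View pics/c16.png

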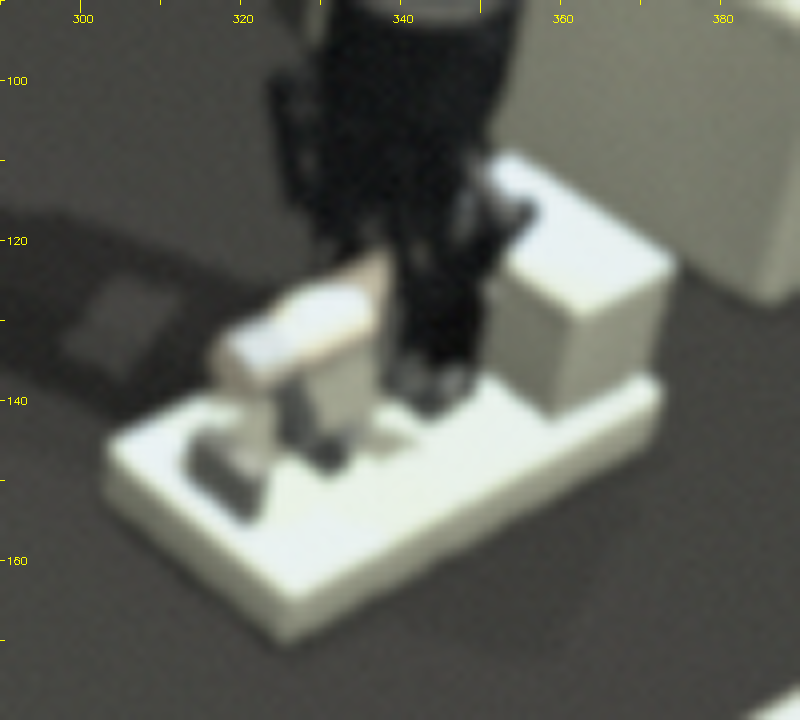

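>>> {"fn": "send_rows", "kwargs": {"moves": [0.6, 0, 0.1, 0, 0, 0, 1.2, 0, 0.1, 0, 0, 0, 1.8, 0, 0.1, 0, 0, 0, 2.2, 0, 0.1, 0, 0, 0, 2.3, 0, 0.1, 0, 0, 0]}}

```text
time: 17.75
position: [492.7, 342.2, 68.9]
ee_rot: [0.496, 0.503, -0.499, 0.502]
wrist_force: [0.3, 0.5, -2.1]
grip_width: 0.354
```

>>> {"fn": "send_rows", "kwargs": {"moves": [0, 0, 0, 0, 0, 0, 0, 0, 0, 0, 0, 0]}}

```text
time: 17.92
position: [493.6, 342.6, 70.4]
ee_rot: [0.497, 0.503, -0.498, 0.502]
wrist_force: [-0.1, 0.5, -1.5]
grip_width: 0.357
```

Run:
```python
from plan import *
s=readout.state();print(s["position"],s["wrist_force"])
print(rel(ctgt(-4,16),RC,s))
w=snap("wrist");crop(w,170,60,340,260,4,"w17.png")
C=snap("scene");crop(C,290,90,390,180,8,"c17.png")
```

```text
[493.65 342.63  70.38] [-0.15  0.48 -1.48]
(array([ 0.04,  0.11, -1.63]), array([-0.01,  0.  ,  0.11]))
```

View pics/w17.png

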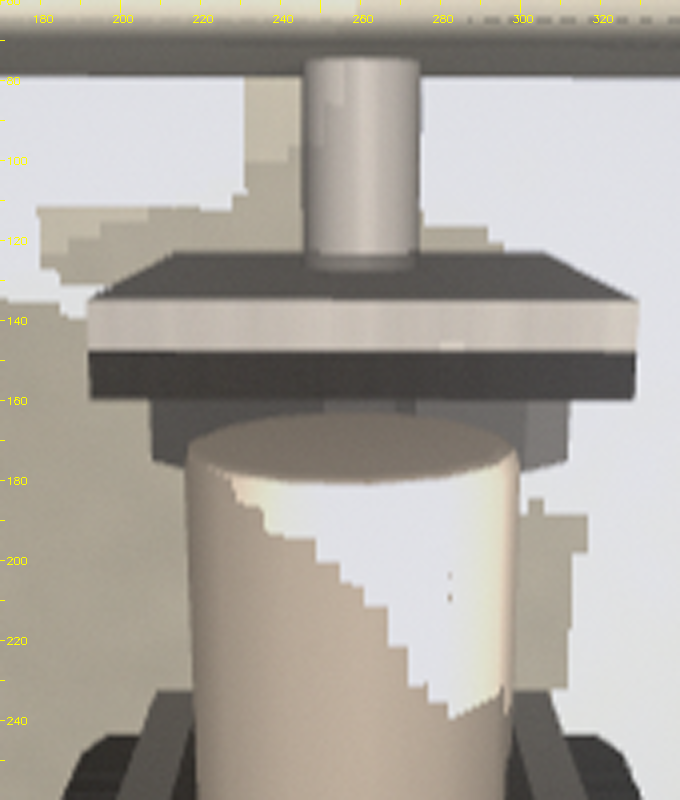

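View pics/c17.png

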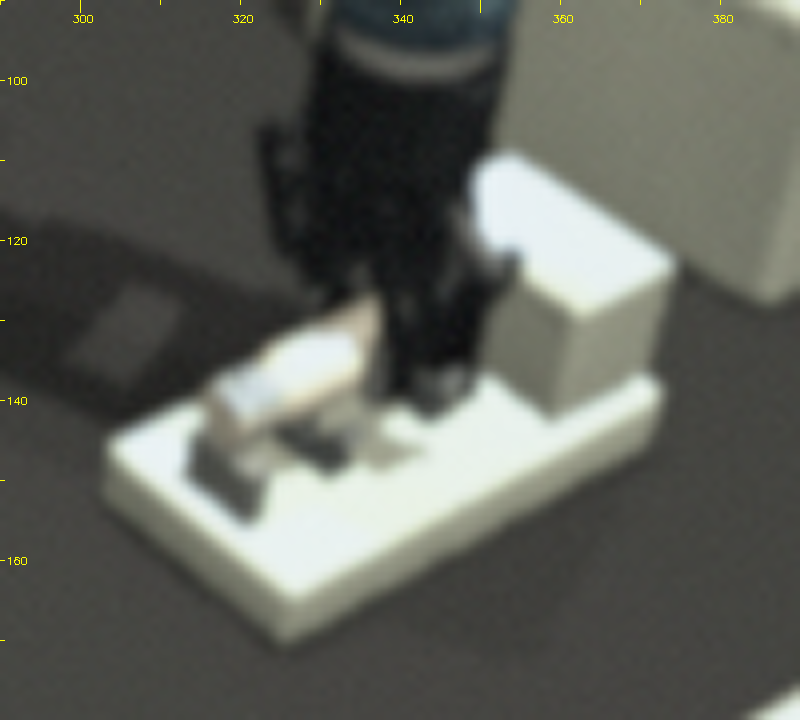

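Run:
```python
from plan import *
w=snap("wrist");s=w["s"];z=s["position"][2]
print("pad face y",atz(w,256,159.5,106),"base y",[atz(w,258,180.7,z+18+16+k) for k in(-2,0,2)],[atz(w,258,163.3,z+18-16+k) for k in(-2,0,2)])
```

```text
pad face y [491.24 390.56 106.  ] base y [array([491.97, 382.67, 102.77]), array([491.96, 383.16, 104.77]), array([491.96, 383.65, 106.77])] [array([491.95, 382.63,  70.77]), array([491.94, 383.01,  72.77]), array([491.94, 383.39,  74.77])]
```

>>> {"fn": "send_rows", "kwargs": {"moves": [0, 0.1, -0.3, 0, 0, 0, 0, 0.1, -0.5, 0, 0, 0, 0, 0.1, -0.7, 0, 0, 0, 0, 0.1, -0.9, 0, 0, 0, 0, 0.1, -1, 0, 0, 0]}}

```text
time: 18.48
position: [494.8, 352.6, 70.7]
ee_rot: [0.497, 0.503, -0.498, 0.503]
wrist_force: [0.9, -3.3, -0.3]
grip_width: 0.359
```

>>> {"fn": "send_rows", "kwargs": {"moves": [0, 0, -0.2, 0, 0, 0, 0, 0, -0.4, 0, 0, 0, 0, 0, -0.6, 0, 0, 0, 0, 0, -0.7, 0, 0, 0, 0, 0, -0.7, 0, 0, 0]}}

```text
time: 18.9
position: [494.6, 359.4, 70.5]
ee_rot: [0.497, 0.503, -0.498, 0.503]
wrist_force: [1.3, -5.8, 0.9]
grip_width: 0.356
```

Run:
```python
from plan import *
s=readout.state();print(s["position"],s["wrist_force"],s["torque"])
print(rel(ctgt(-4,16),RC,s))
w=snap("wrist");crop(w,170,60,340,260,4,"w18.png");z=s["position"][2]
print("pad",atz(w,256,159.5,106),"base y",atz(w,258,180.7,z+34))
C=snap("scene");crop(C,290,90,390,180,8,"c18.png");S=snap("side");crop(S,190,80,260,160,9,"s18.png")
```

```text
[494.63 359.38  70.55] [ 1.31 -5.76  0.89] [-0.77 -0.11 -0.07]
(array([ 0.05, -0.01,  0.05]), array([-0.  ,  0.05,  0.09]))
pad [491.99 407.33 106.  ] base y [492.72 399.89 104.55]
```

View pics/w18.png

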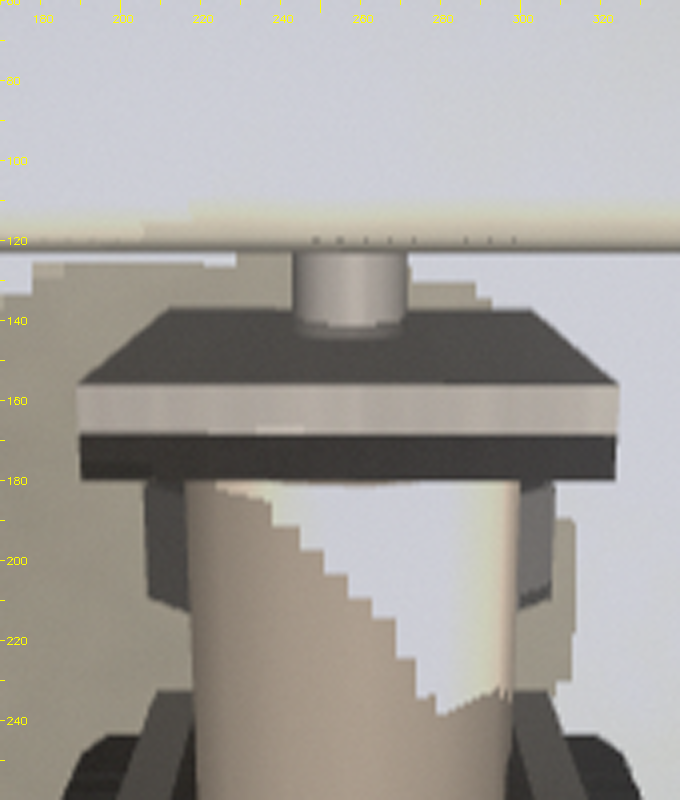

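View pics/c18.png

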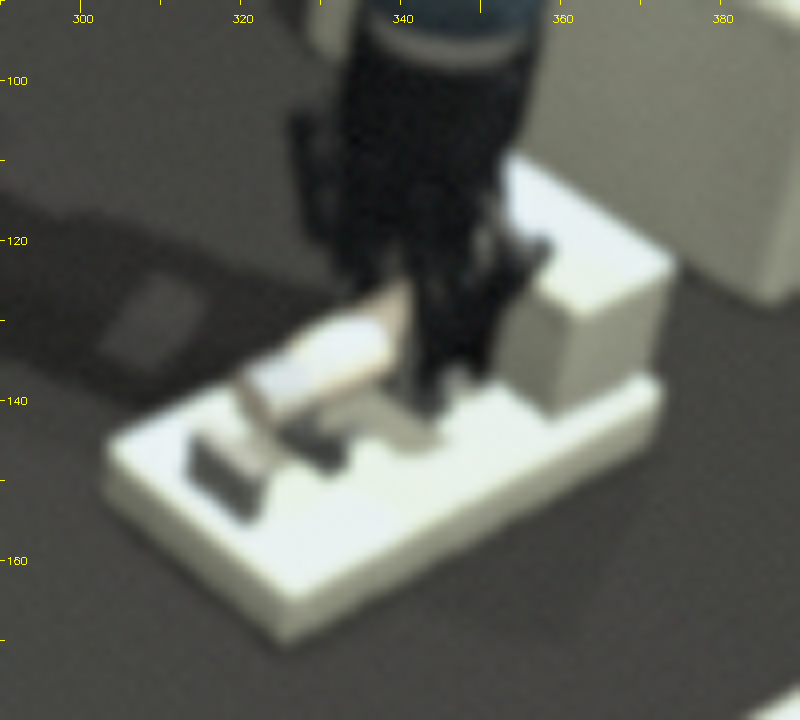

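View pics/s18.png

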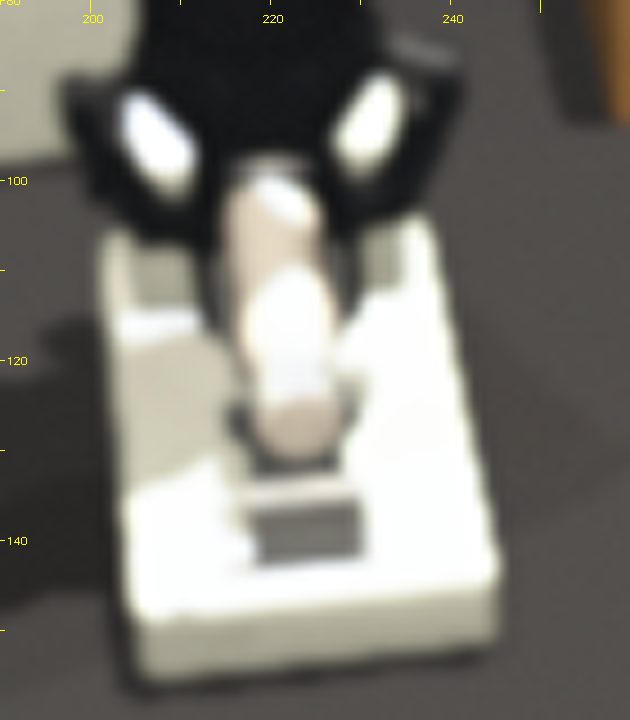

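>>> {"fn": "send_rows", "kwargs": {"moves": [0.3, 0, 0, 0, 0, 0, 0.6, 0, 0, 0, 0, 0, 0.9, 0, 0, 0, 0, 0, 1.1, 0, 0, 0, 0, 0, 1.2, 0, 0, 0, 0, 0]}}

```text
time: 19.47
position: [494.2, 359.1, 58.1]
ee_rot: [0.496, 0.503, -0.498, 0.502]
wrist_force: [-2.2, -5.6, 1.8]
grip_width: 0.356
```

>>> {"fn": "send_rows", "kwargs": {"moves": [0.1, 0, 0, 0, 0, 0, 0.1, 0, 0, 0, 0, 0, 0.2, 0, 0, 0, 0, 0, 0.2, 0, 0, 0, 0, 0]}}

```text
time: 19.8
position: [494.3, 359.1, 56.3]
ee_rot: [0.496, 0.503, -0.498, 0.502]
wrist_force: [0.2, -5.7, 1.5]
grip_width: 0.357
```

>>> {"fn": "send_rows", "kwargs": {"moves": [0.1, 0, 0, 0, 0, 0, 0.1, 0, 0, 0, 0, 0, 0.2, 0, 0, 0, 0, 0, 0.2, 0, 0, 0, 0, 0]}}

```text
time: 20.13
position: [494.3, 359.2, 54.4]
ee_rot: [0.496, 0.503, -0.498, 0.502]
wrist_force: [-0.7, -4.9, 1.1]
grip_width: 0.356
```

Run:
```python
from plan import *
s=readout.state();print(s["position"],s["wrist_force"],s["torque"])
print(rel(ctgt(-4,0),RC,s))
w=snap("wrist");crop(w,170,60,340,260,4,"w19.png")
C=snap("scene");crop(C,290,90,390,180,8,"c19.png");S=snap("side");crop(S,190,80,260,160,9,"s19.png")
```

```text
[494.33 359.18  54.35] [-0.66 -4.92  1.08] [-0.72  0.   -0.05]
(array([0.04, 0.02, 0.03]), array([-0.01,  0.06,  0.13]))
```

View pics/c19.png

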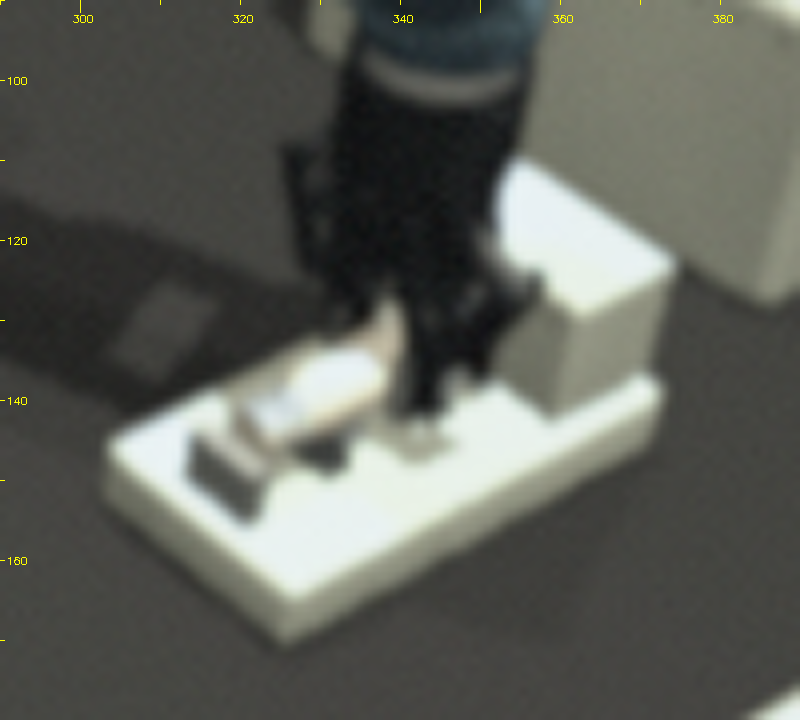

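View pics/s19.png

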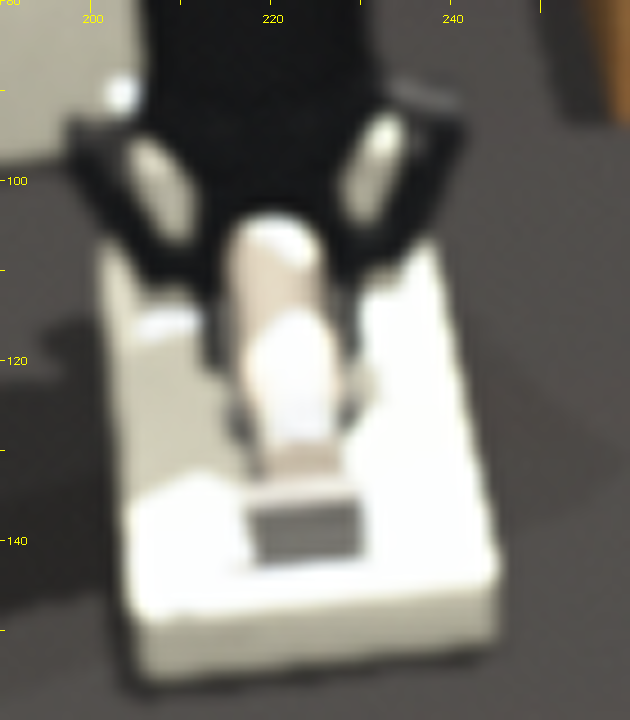

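>>> {"fn": "send_rows", "kwargs": {"moves": [0.1, 0, 0, 0, 0, 0, 0.1, 0, 0, 0, 0, 0, 0.2, 0, 0, 0, 0, 0, 0.2, 0, 0, 0, 0, 0]}}

```text
time: 20.62
position: [494.4, 359.3, 53.3]
ee_rot: [0.496, 0.503, -0.498, 0.502]
wrist_force: [-2.9, -6.6, 6.4]
grip_width: 0.356
```

>>> {"fn": "send_rows", "kwargs": {"moves": [0.1, 0, 0, 0, 0, 0, 0.1, 0, 0, 0, 0, 0, 0.1, 0, 0, 0, 0, 0]}}

```text
time: 20.87
position: [494.4, 359.4, 53.2]
ee_rot: [0.496, 0.503, -0.498, 0.502]
wrist_force: [-6.2, -7.6, 12.1]
grip_width: 0.354
```

>>> {"fn": "send_rows", "kwargs": {"moves": [-0.1, -0.1, 0, 0, 0, 0, -0.1, -0.1, 0, 0, 0, 0]}}

```text
time: 21.03
position: [494.2, 359.3, 53.3]
ee_rot: [0.497, 0.502, -0.498, 0.503]
wrist_force: [1.4, -5.2, 3.4]
grip_width: 0.355
```

>>> {"fn": "send_rows", "kwargs": {"moves": [0, 0, 0, 0, 0, 0, 0, 0, 0, 0, 0, 0, 0, 0, 0, 0, 0, 0, 0, 0, 0, 0, 0, 0, 0, 0, 0, 0, 0, 0], "jaw": 1}}

```text
time: 21.45
position: [493.2, 359.9, 52.4]
ee_rot: [0.497, 0.503, -0.498, 0.502]
wrist_force: [0.5, 0.4, -0.4]
grip_width: 0.998
```

Run:
```python
from plan import *
s=readout.state();print(s["position"],s["wrist_force"],s["grip_width"])
w=snap("wrist","20")
C=snap("scene");crop(C,290,90,390,180,8,"c20.png");S=snap("side");crop(S,190,80,260,160,9,"s20.png")
```

```text
[493.24 359.9   52.39] [ 0.54  0.38 -0.4 ] 0.9978411719592886
```

View pics/wrist20.png

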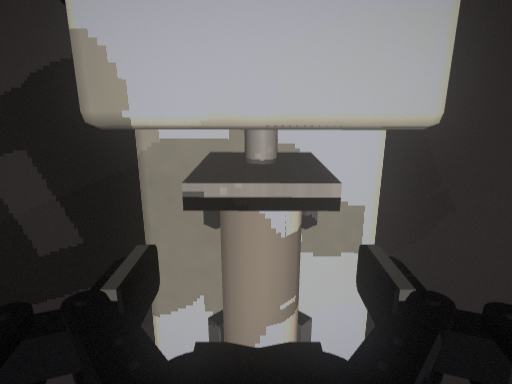

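View pics/s20.png

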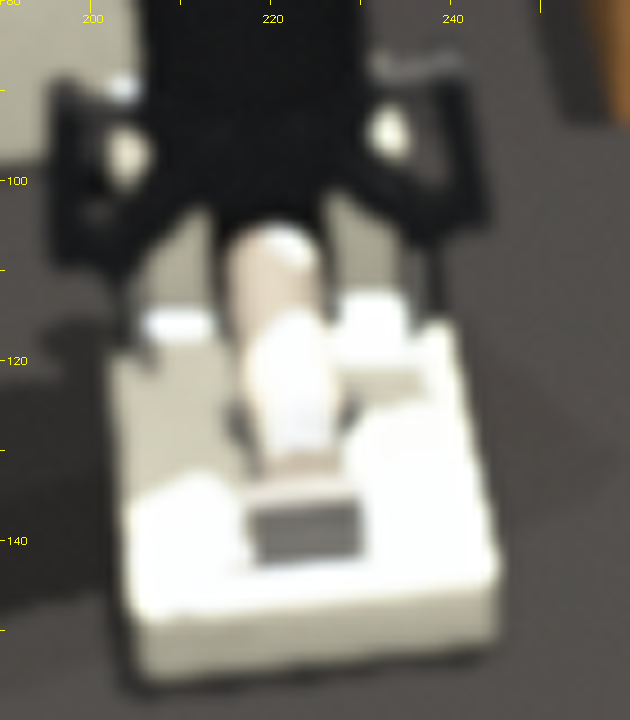

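Released and the bottle settled with the pad behind it. Retract straight up.

>>> {"fn": "send_rows", "kwargs": {"moves": [-1, 0, 0, 0, 0, 0, -3, 0, 0, 0, 0, 0, -6, 0, 0, 0, 0, 0, -10, 0, 0, 0, 0, 0, -14, 0, 0, 0, 0, 0]}}

```text
time: 22.02
position: [492.9, 359.3, 193.9]
ee_rot: [0.496, 0.503, -0.498, 0.502]
wrist_force: [1.9, 0.6, -0.3]
grip_width: 0.999
```

>>> {"fn": "send_rows", "kwargs": {"moves": [-3, 0, 0, 0, 0, 0, -6, 0, 0, 0, 0, 0, -7, 0, 0, 0, 0, 0, -7, 0, 0, 0, 0, 0, -7, 0, 0, 0, 0, 0]}}

```text
time: 22.43
position: [493.5, 359.5, 262.1]
ee_rot: [0.497, 0.503, -0.498, 0.502]
wrist_force: [0.0, 0.2, -0.1]
grip_width: 0.999
```

Run:
```python
from plan import *
w=snap("wrist");s=w["s"];print(s["time"],s["position"],s["wrist_force"],s["grip_width"])
crop(w,180,60,340,260,4,"w21.png")
C=snap("scene","21");crop(C,290,90,390,180,8,"c21.png");S=snap("side","21");crop(S,190,60,260,160,8,"s21.png")
def P(x,y,z):return CS+cx*x+cy*y+np.array([0,0,z])
for nm,p in dict(cap=P(60,0,14),capstop=P(60,0,-3),base=P(-60,0,16),padtop0=P(-54,0,34),padtop6=P(-60,0,34)).items(): print(nm,proj(w,p),proj(C,p),proj(S,p))
```

```text
22.4333 [493.54 359.49 262.07] [ 0.04  0.16 -0.12] 0.9990826185039919
cap [260.72 249.02] [320.14 141.6 ] [223.15 128.44]
capstop [260.62 242.25] [319.55 145.52] [223.58 133.16]
base [260.94 132.83] [346.16 127.8 ] [219.6  105.22]
padtop0 [261.07 141.64] [345.77 124.22] [219.3  101.27]
padtop6 [261.08 134.85] [347.03 123.58] [219.13 100.22]
```

View pics/w21.png

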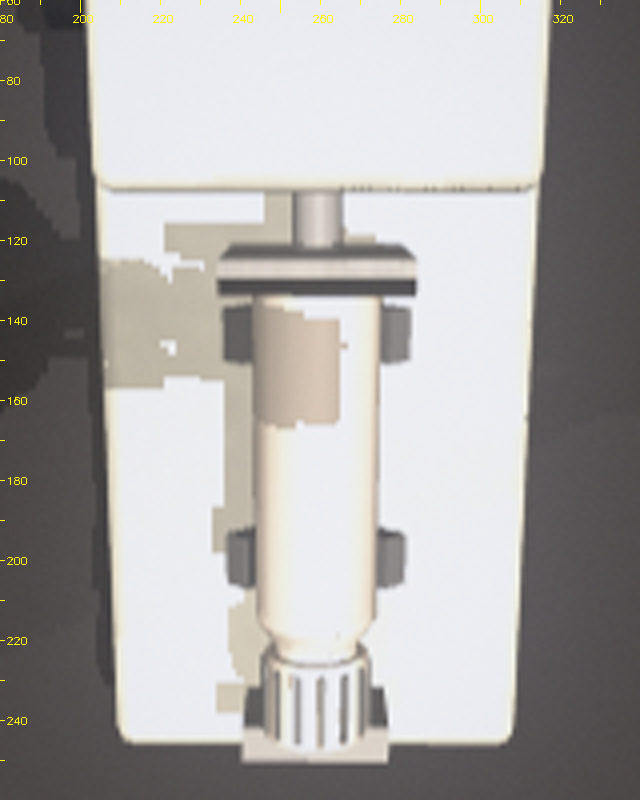

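View pics/c21.png

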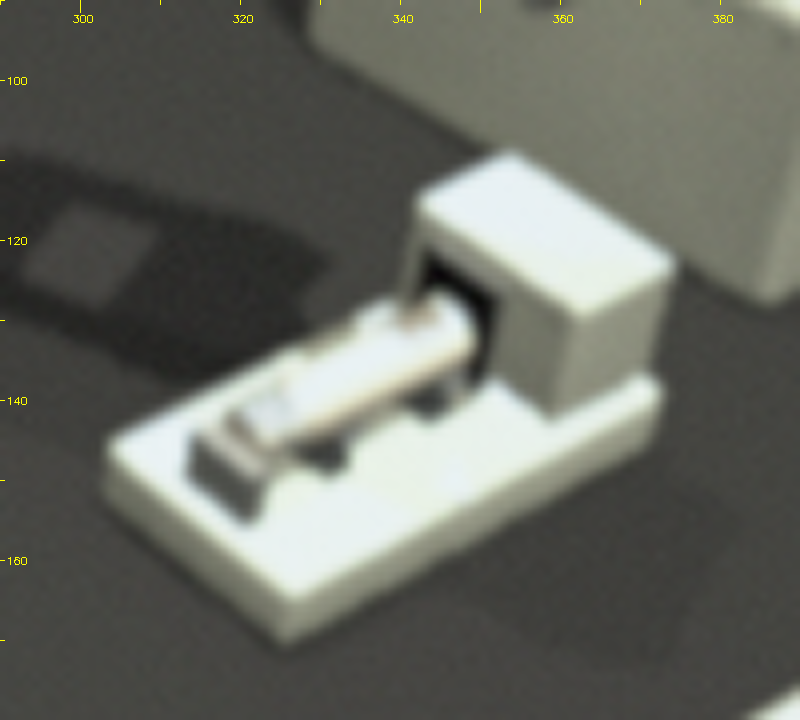

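View pics/side21.png

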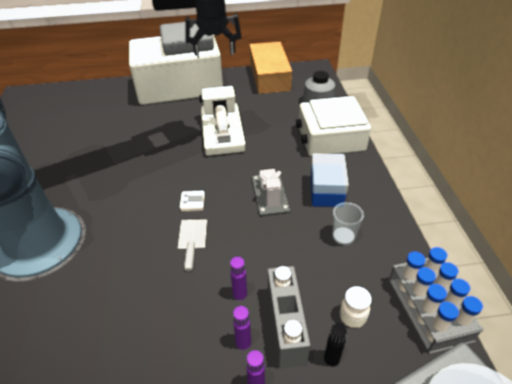

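Run:
```python
from h import *
print(workorder.sign_off()); s=readout.state();print(s["time"],s["wrist_force"])
```

```text
the job is handed in; nothing more can be done
None
the job is handed in; nothing more can be done
```

I lifted the tallest bottle (middle pocket, white cap) out by its cap and parked it on the angled rest. I released it there and backed off, then took it again by its side. I pressed its base about 10 mm into the sprung pad and lowered the cap behind the end stop. Then I let it go, raised the hand clear and handed the job in at about 22.5 s; no verdict is reported.

**Loaded bottle:** In the last pictures it lies level and centred in both saddles, with the cap inside the stop. The pad is pushed back about 5–6 mm, judged from the wrist image. I could not read the pad joint directly. The wrist force was near zero (under 0.2 N).

**Bystanders:** The short bottles, beaker, tip box, jar, timer and spatula all look to be where they started.

**Disagreements:**
- **Wrist camera:** it read about 1.5 mm off sideways against the fixed cameras, and I corrected for that.
- **Side grip:** it landed about 3.5 mm nearer the base than planned, and I allowed for that in the loading moves.
- **Seating:** the cradle contact gave about 6 N of sideways force, so I eased the tool 1 mm before releasing.

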